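# Fetch one tray off the nested stack and slide it under the bench punch

### The job

Lift only the top tray off the stack of long trays, draw it forward over the rack's front rail, set it down between the guides in front of the punch and let go, then push it in under the hood until it is fully home against the back stop. The trays below it, the short trays and the other things around must stay where they are, and the tray must not be dropped.

Things in the scene. Friction and masses are not known exactly. Their poses are not given: they have to be found in the camera images.
- long_top: The tray to move: topmost of 3 nested LONG bare-metal trays, 140 x 66 x 34 mm, 0.17 to 0.35 kg, walls 2.5 mm, open top. Below 15 mm a foot, 4.5 mm smaller on each side; from a level shoulder at 15 mm up to the rim at 34 mm a vertical-sided upper band of full size. Origin: underside centre; x along its length, y across, z up. Ends alike.
- long_mid: Long tray right under the top one, same shape, origin 19 mm lower; must stay. The foot of the tray above sits 15 mm deep in it (2 mm play a side), that tray's shoulder on its rim: so just the 19 mm upper band of the top tray is graspable alone, and this tray's rim and sides begin directly below, flush with it.
- long_low: Lowest long tray, on the rack's board, nested likewise; must stay.
- short_top: Top of the other stack: 3 nested SHORT trays, 95 x 66 x 34 mm, same section and 19 mm stacking pitch. The two stacks stand side by side, about 144 mm between centres, either one on the left. Origin: underside centre, x along its length. Must stay.
- short_mid: Middle short tray; must stay.
- short_low: Lowest short tray; must stay.
- rack: Low fixed grey rack, 216 x 300 mm, left or right on the bench. Origin: on the bench under its centre; x from front to back, front towards the robot, z up. Board top z = 50 mm. Side plates at y = +-147 mm reach z = 90, the back plate at x = 108 reaches z = 100 mm. Trays lie roughly along its x. Nothing is overhead.
- rack_rail (a point): Middle of the round steel retaining rail along the rack's front (12 mm thick, 300 mm long along the rack's y). The point is on the rail's top, 105 mm in front of the rack's centre and 112 mm above the bench.
- punch: Fixed green bench punch, on the other side of the bench from the rack. Origin: on the bench under the centre of a tray that is fully home; x is the push-in direction (away from the robot), z up. Base plate top z = 8 mm, from x = -180 to 190 mm, y = +-75 mm. Two guide bars, tops z = 18 mm, x = -170 to 70 mm, inner faces y = +-37 mm; the tray stands on the plate between them.
- punch_hood (a point): Middle of the front lower edge of the punch's hood: x = 10 mm, z = 60 mm in the punch's frame. From here on over the lane the hood (132 mm wide) and punch head rise to z = 200 mm (a pull lever on the +y side, at x = 140 to 170, to 240 mm), so a tray can be set down from above only in front of it.
- punch_stop (a point): Foot of the back stop, middle of its face: x = 70 mm, z = 8 mm in the punch's frame. The stop is 52 mm high; the far end of a fully home tray touches it.
- can: Loose upright metal can with a pale band, 54 mm diameter, 165 mm high, on the bench beside the guides; origin: underside centre. Must stay.
- stub: Loose stub of square steel tube, 50 x 50 mm, 60 mm high, standing on the bench on the other side of the guides; origin: underside centre. Must stay.
- offcut: Loose flat steel bar, 150 x 30 x 6 mm, lying on the bench in front of the rack; origin: underside centre, y along its length. Must stay.
Things that resemble listed ones, but are neither listed nor needed, are in the scene too. Leave any turquoise look-alike of the long_top alone.

How it is judged:
On the way, in this order (a step that is already met when the one before it is completed fails the run):
1. the top long tray is lifted clear out of the one below (z of long_top in the frame of long_mid above 0.045 m and distance of long_mid from where it was at the start of the episode below 0.02 m), for 0.1 s.
2. it has been drawn forward over the front rail, still within the rack's width (x of long_top in the frame of rack between -0.3 and -0.11 m and y of long_top in the frame of rack between -0.18 and 0.18 m), for 0.02 s.
3. it stands between the guides in front of the hood, let go (x of long_top in the frame of punch below -0.03 m and y of long_top in the frame of punch between -0.008 and 0.008 m and z of long_top in the frame of punch below 0.012 m and angle between long_top's own z axis and vertical below 0.06 rad and angle between the x axis of long_top and the x axis of punch, either way round below 0.12 rad and contact force between the fingers and long_top below 0.1 N), for 0.2 s.
At the end, for the whole second after the job is handed in: The top long tray stands flat between the guides, its far end within 5 mm of the back stop, at rest and released; the other five trays are within 20 mm, and the can, tube stub and flat bar within 30 mm, of where they began (x of long_top in the frame of punch between -0.005 and 0.005 m and y of long_top in the frame of punch between -0.008 and 0.008 m and z of long_top in the frame of punch below 0.012 m and angle between long_top's own z axis and vertical below 0.06 rad and angle between the x axis of long_top and the x axis of punch, either way round below 0.12 rad and contact force between the fingers and long_top below 0.1 N and linear speed of long_top below 0.02 m/s and distance of each of long_mid, long_low, short_top, short_mid, short_low from where it was at the start of the episode below 0.02 m and distance of each of can, stub, offcut from where it was at the start of the episode below 0.03 m); the robot touches nothing.
It fails at once if another tray is dragged along, lifted or shifted by more than 20 mm (distance of any of long_mid, long_low, short_top, short_mid, short_low from where it was at the start of the episode above 0.02 m).
It fails at once if the can, the tube stub or the flat bar is moved more than 30 mm or tipped over (distance of any of can, stub, offcut from where it was at the start of the episode above 0.03 m or angle between any of can, stub's own z axis and vertical above 0.4 rad).
It fails at once if the tray is dropped or flung (faster than 0.6 m/s with no finger on it) (linear speed of long_top above 0.6 m/s and contact force between the fingers and long_top below 0.1 N).
It also fails if it takes over 54 s, if anything falls off the work surface, if the arm or the gripper's body presses on something with over 40 N, if the wrist force passes 120 N, or if a joint passes its speed limit or range.

### The arm

A 7-joint arm with a two-finger parallel gripper is mounted at the origin on the work surface. World frame = base frame: x ahead of the robot, y to its left, z up, the work surface at z = 0. Lengths are in m, angles in rad, forces in N, time in s.
With the tool pointing down it reaches from about 0.375 to 0.925 m from the base axis. Payload 3.1 kg.
Tool frame: the origin (TCP) lies midway between the tips of the shut fingers; the grasp point (between the pads) lies 19 mm behind it; z points along the fingers, y is the direction in which the jaws open and shut (so a half turn about z gives the same grasp; the last joint's range is limited). The gripper opens to 85 mm and grips with 20 to 120 N. Pads are 22 mm wide; open, the fingers measure 114 mm over their backs; the gripper's body (76 mm by 85 mm) begins 54 mm behind the grasp point. The pads swing forward as they close: fully open they stand 13 mm farther back than shut.
Start: joints at [-1.222, 0.383, 0.044, 1.598, -0.018, 1.161, -0.05], TCP at [0.281, 0.586, 0.231] pointing down, gripper open.
Joint ranges: [-2.61, 2.61], [-0.41, 2.15], [-1.48, 1.57], [0, 2.5], [-1.57, 4.71], [0.05, 1.97], [-2.85, 2.85]. Speed limits (rad/s): [2.79, 2.79, 3.14, 3.14, 3.14, 3.14, 3.14].

### API

Orientations are given as a 3x3 rotation matrix whose columns are the frame's x, y, z axes.
In Python, from rig import manip gives the robot as it stands.
- The arm moves only by the tool drive_tool, never from a script. Its argument "increments" is a list of rows, each an object of numbers: "dx", "dy", "dz": the shift along the tool's x, y, z scaled (see below); "wx", "wy", "wz": the turn, a rotation vector about the tool's x, y, z scaled (see below); "claw": the opening, from 0 (shut) to 1 (fully open). A call has 1 to 10 rows; each row shifts and turns the commanded pose from where the row before left it, along the tool's axes as they then stand; what a row does not reach is not made up. The controller multiplies each number of a shift by 0.025 m and each number of a turn by 4 degrees. A row lasts 1/12 s, in which the tool goes at most 41.7 mm and 7.16 degrees, less where a joint would pass 70% of its speed; a pose out of reach is approached as far as the arm can. A call with a number of a shift or a turn outside -1 to 1 is refused whole. A call with a gripper value outside its range is refused whole. The fingers move at their own pace and stop on an object; the grip force is fixed at half the most. Time passes only in rows, so rows that do not move let the fingers close. It gives the time, the measured TCP pose, the force and the opening at its end, in the units of the state.
- manip.read_state(): the state, without advancing time (a new reading comes with each control period).
- manip.capture(name): name is "scene" or "side" or "wrist"; returns a dict with "img" (480x640x3 uint8, red, green, blue), "depth" (480x640 float32, m along the optical axis (not along the pixel's ray), 0 where there is no reading), "vertical_fov" (degrees; the focal length in pixels is half the picture's height over the tangent of half this angle, whatever the lens; pixels are square), "cx", "cy" (the principal point, pixels), "cam_to_world" (4x4, takes a point from camera to world coordinates). Camera axes: x right, y up, looking along -z (the intrinsics and any distortion apply to the point x, -y, -z); pixel columns grow to the right and rows downward; lengths in m; the calibration is good to about 2 mm. A picture is of the moment at which its call begins.
- manip.sign_off(): hands the job in, once; it reports no verdict.
Trained networks look in a picture, given as the dict that the camera call returned (one of the last four; its "shot" number tells which), for a name from the list of things; names that differ only in an ending like _2 or _b are one class to them, and where a whole thing is asked for, a point or a joint stands for the part that bears it (a point fixed in the world has none). Each returns a list of dicts, best first, with "p" (0 to 1); they miss things now and then, are a little off and sometimes report something else, mostly with a low value. They report only what shows in the picture. A call takes as long as a camera call. They do not tell look-alikes from the thing itself.
- manip.outline_of(picture, query): "mask" (480x640 bool, what is visible of it).
- manip.mark_of(picture, query): "location" ([x, y, z] in m, in world coordinates, good to about 4 mm: a listed point, or the origin of a listed thing).
The state is a dict: "clock": time; "joint_positions": joint angles; "joint_velocities": joint speeds; "joint_efforts": joint torques, N m; "ee_pos": TCP position; "ee_rot": TCP orientation; "wrist_force": force on the tool from outside, world axes, zero at the start; "ft_torque": the same for the moment, N m; "gripper_width": finger opening in m.
Only numpy, scipy, OpenCV 4.12 (cv2) and the standard library are available. Lean on these libraries where they do the work, as an engineer would, in place of code of your own. Each camera call takes 0.05 s, during which the arm holds its last target.

## Working session

There is one attempt and no reset: what is moved stays moved. The work goes in short steps, Python scripts to look and compute and a tool call to move; the robot and the scene stay as the last step left them, time stands still between calls to the robot, and variables do not carry over. Pictures are saved under pics/ and viewed, and the job is handed in when it is done.

Besides the shell and the picture viewer there is one more tool, called after "Emit:" as name([rows], argument=value, ...), one row to a line, values as JSON. drive_tool: Moves the arm, as the interface text tells. Its arguments: {"type":"object","properties":{"increments":{"type":"array","items":{"type":"object","properties":{"dx":{"type":"number"},"dy":{"type":"number"},"dz":{"type":"number"},"wx":{"type":"number"},"wy":{"type":"number"},"wz":{"type":"number"},"claw":{"type":"number"}}}}},"required":["increments"]}

```bash
ls; mkdir -p pics
cat > h.py <<'E'
import numpy as np, cv2
from rig import manip
def save(c,name,boxes=None):
    cv2.imwrite('pics/'+name+'.png',cv2.cvtColor(c['img'],cv2.COLOR_RGB2BGR))
def K(c):
    return 240/np.tan(np.radians(c['vertical_fov'])/2)
def world(c,u,v,d):
    f=K(c);T=np.array(c['cam_to_world'])
    p=np.stack([(u-c['cx'])/f*d,-(v-c['cy'])/f*d,-d,np.ones_like(d)],-1)
    return (p@T.T)[...,:3]
def cloud(c):
    v,u=np.mgrid[0:480,0:640].astype(float)
    return world(c,u,v,c['depth'].astype(float))
def pix(c,P):
    f=K(c);T=np.linalg.inv(np.array(c['cam_to_world']));q=T@np.append(P,1)
    return c['cx']+f*q[0]/-q[2], c['cy']-f*q[1]/-q[2]
E
python3 - <<'E'
from h import *
s=manip.read_state(); print(s['clock'],s['ee_pos'],np.round(s['ee_rot'],3),s['gripper_width'])
for n in ['scene','side','wrist']:
    c=manip.capture(n); save(c,n+'0'); np.savez('/tmp/'+n+'0.npz',**{k:v for k,v in c.items()})
    print(n,[k for k in c], c['vertical_fov'],c['cx'],c['cy'],np.round(c['cam_to_world'],3).tolist())
    if n!='wrist':
      for q in ['long_top','long_mid','short_top','rack','rack_rail','punch','punch_hood','punch_stop','can','stub','offcut']:
        print(q,[(np.round(r['location'],3).tolist(),round(r['p'],2),[int(x) for x in pix(c,r['location'])]) for r in manip.mark_of(c,q)])
print(manip.read_state()['clock'])
E
```

```text
pics
0.0 [0.28046225 0.58530431 0.22985252] [[-0.902  0.432 -0.001]
 [ 0.432  0.902 -0.002]
 [-0.    -0.003 -1.   ]] 0.08543139016907178
scene ['img', 'depth', 'vertical_fov', 'cx', 'cy', 'cam_to_world', 'shot'] 46.43608045154192 318.5398452711496 246.2886116201293 [[0.933, -0.274, 0.235, 0.88], [0.361, 0.685, -0.633, -0.907], [0.012, 0.676, 0.737, 1.123], [0.0, 0.0, 0.0, 1.0]]
long_top [([0.84, 0.181, 0.001], 0.93, [443, 247]), ([0.598, 0.157, 0.089], 0.61, [358, 206]), ([0.263, 0.301, 0.002], 0.6, [269, 169]), ([0.554, 0.29, 0.073], 0.23, [358, 177])]
long_mid [([0.606, 0.157, 0.065], 0.61, [360, 213])]
short_top [([0.559, 0.295, 0.086], 0.9, [361, 172])]
rack []
rack_rail [([0.477, 0.201, 0.11], 0.79, [322, 179])]
punch []
punch_hood [([0.589, -0.267, 0.061], 0.58, [294, 335])]
punch_stop []
can [([0.447, -0.168, 0.002], 0.79, [258, 299])]
stub [([0.506, -0.411, -0.003], 0.87, [235, 391]), ([0.591, -0.266, 0.057], 0.74, [295, 336])]
offcut [([0.4, 0.198, -0.004], 0.64, [297, 203])]
side ['img', 'depth', 'vertical_fov', 'cx', 'cy', 'cam_to_world', 'shot'] 52.08617296447827 323.8906
[... 433 characters left out ...]
ack [([0.575, 0.227, -0.0], 0.97, [278, 211])]
rack_rail [([0.471, 0.207, 0.113], 0.94, [238, 191])]
punch [([0.58, -0.269, -0.0], 0.66, [435, 350])]
punch_hood [([0.59, -0.27, 0.061], 0.97, [446, 326])]
punch_stop [([0.646, -0.258, 0.008], 0.63, [457, 326]), ([0.404, 0.197, -0.0], 0.25, [218, 247])]
can [([0.456, -0.168, 0.001], 0.94, [343, 347])]
stub [([0.507, -0.409, -0.001], 0.68, [471, 437])]
offcut [([0.402, 0.198, 0.003], 0.85, [217, 247])]
wrist ['img', 'depth', 'vertical_fov', 'cx', 'cy', 'cam_to_world', 'shot'] 59.4851323727434 321.3368681975387 230.81816226587355 [[0.432, -0.859, -0.274, 0.211], [0.902, 0.411, 0.131, 0.619], [0.0, -0.304, 0.953, 0.375], [0.0, 0.0, 0.0, 1.0]]
1.25
```

View pictures.

View pics/scene0.png

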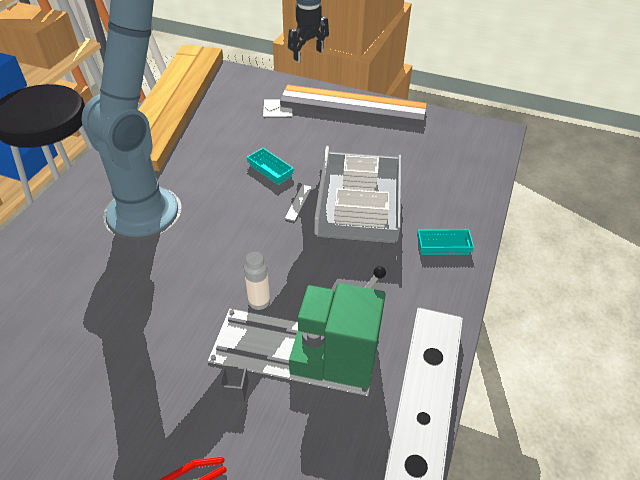

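View pics/side0.png

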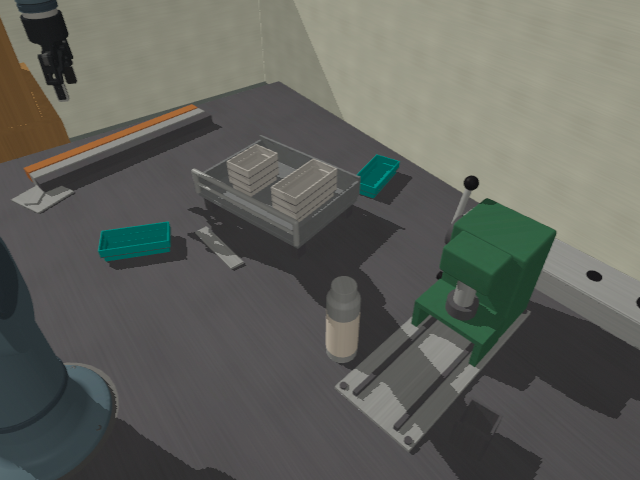

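View pics/wrist0.png

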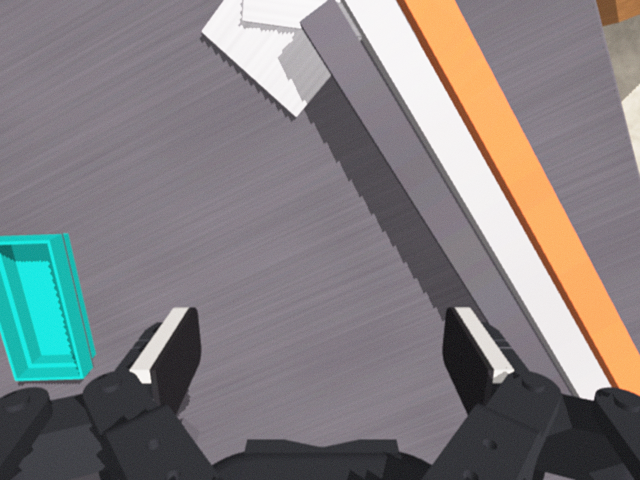

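Candidates for long_top in the scene picture: turquoise trays at (269,169) and (443,247), the short metal stack at (361,172), and the long metal stack at (358,206). I choose the last one, because it is bare metal, in the rack and the longer of the two. Next I'll check it in a crop and measure poses from depth.

Run:
```python
from h import *
a=[]
for n in ['scene','side']:
    z=np.load(f'/tmp/{n}0.npz'); c={k:z[k] for k in z.files}
    P=cloud(c); ok=c['depth']>0
    def rect(m,name):
        p=P[m][:,:2]
        r=cv2.minAreaRect((p*1000).astype(np.float32))
        b=cv2.boxPoints(r)
        print(n,name,len(p),np.round(r[0],1),np.round(r[1],1),round(r[2],2),'zmed',round(np.median(P[m][:,2])*1000,1), np.percentile(P[m][:,2],[5,95]).round(3))
    X,Y,Z=P[...,0],P[...,1],P[...,2]
    rect(ok&(Z>.117)&(Z<.13)&(abs(X-.6)<.1)&(abs(Y-.158)<.06),'longrim')
    rect(ok&(Z>.117)&(Z<.13)&(abs(X-.555)<.08)&(abs(Y-.3)<.06),'shortrim')
    rect(ok&(Z>.1055)&(Z<.116)&(abs(X-.474)<.04)&(abs(Y-.205)<.17),'rail')
    rect(ok&(Z>.004)&(Z<.012)&(abs(X-.45)<.13)&(abs(Y+.26)<.12),'plate')
    rect(ok&(Z>.015)&(Z<.021)&(abs(X-.5)<.13)&(abs(Y+.26)<.06),'guides')
    rect(ok&(Z>.19)&(Z<.21)&(abs(X-.65)<.13)&(abs(Y+.25)<.15),'head')
    rect(ok&(Z>.03)&(Z<.2)&(abs(X-.45)<.06)&(abs(Y+.168)<.05),'can')
    a.append(cv2.resize(c['img'][130:270,200:420] if n=='scene' else c['img'][130:270,180:400],None,fx=3,fy=3)[:300*2])
cv2.imwrite('pics/crop.png',cv2.resize(cv2.cvtColor(np.vstack(a),cv2.COLOR_RGB2BGR),(471,600)))
```

```text
scene longrim 232 [604.5 154.8] [139.5  75.1] 15.41 zmed 120.6 [0.117 0.125]
scene shortrim 151 [556.8 291.5] [94.2 76.9] 14.77 zmed 120.2 [0.117 0.124]
scene rail 285 [503.6 207.1] [ 70.9 299.1] 14.81 zmed 110.3 [0.107 0.114]
scene plate 3337 [ 449.8 -260.8] [259.3 233.8] 1.16 zmed 7.5 [0.005 0.011]
scene guides 284 [ 500.2 -274.7] [181.1  93.7] 1.98 zmed 17.4 [0.015 0.02 ]
scene head 3904 [ 687.  -243.5] [165.1 159.3] 8.31 zmed 199.4 [0.195 0.203]
scene can 1040 [ 452.6 -175.7] [53.1 49.3] 20.72 zmed 117.1 [0.039 0.165]
side longrim 432 [603. 156.] [145.1  70.2] 15.48 zmed 121.0 [0.117 0.124]
side shortrim 303 [555.4 292.9] [98.6 70.3] 15.7 zmed 121.1 [0.117 0.124]
side rail 679 [503.1 206. ] [ 75.4 303.6] 14.62 zmed 111.3 [0.106 0.114]
side plate 7975 [ 450.9 -261.5] [235.5 259.4] 89.34 zmed 8.9 [0.007 0.011]
side guides 921 [ 514.9 -268.2] [218.8 110.9] 7.56 zmed 18.7 [0.016 0.021]
side head 5381 [ 684.  -239.7] [166.9 161.7] 7.92 zmed 200.8 [0.195 0.202]
side can 2293 [ 445.2 -172.8] [48.5 53.1] 68.92 zmed 120.6 [0.041 0.166]
```

View pics/crop.png

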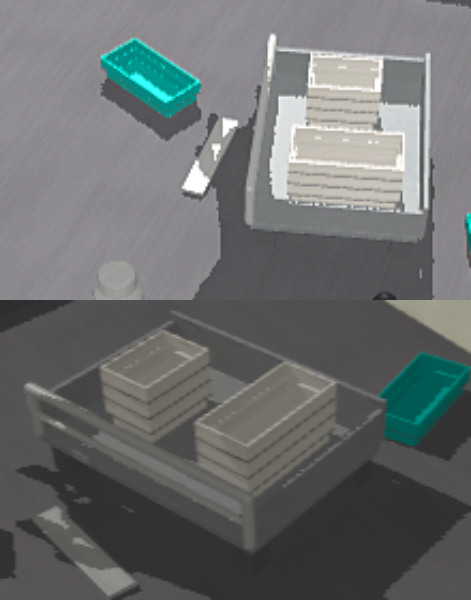

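The crop confirms it. The long bare-metal stack is at the right of the rack, scene (358,206) and side (304,189), with yaw about 15.4°. Next is the punch axis.

Run:
```python
from h import *
from scipy.optimize import minimize
for n in ['scene','side']:
    z=np.load(f'/tmp/{n}0.npz'); c={k:z[k] for k in z.files}
    P=cloud(c); ok=c['depth']>0
    X,Y,Z=P[...,0],P[...,1],P[...,2]
    # head top
    best=[]
    for deg in np.arange(4,14,.5):
        t=np.radians(deg); e=np.array([np.cos(t),np.sin(t)]); f=np.array([-e[1],e[0]])
        m=ok&(Z>.0145)&(Z<.022)&(abs(X-.49)<.1)&(abs(Y+.27)<.09)
        q=P[m][:,:2]-np.array([.58,-.269]); s=q@f
        h,b=np.histogram(s,bins=np.arange(-.08,.08,.002))
        best.append((np.sum(h.astype(float)**2),deg,h,b))
    best.sort(key=lambda r:-r[0])
    print(n,[(int(r[0]),r[1]) for r in best[:5]]); 
    h,b=best[0][2:]; print([(round(b[i]*1000),int(h[i])) for i in range(len(h)) if h[i]>8])
    # head top rect by largest component
    m=(ok&(Z>.195)&(Z<.205)&(abs(X-.65)<.2)&(abs(Y+.25)<.2)).astype(np.uint8)
    k,l,st,_=cv2.connectedComponentsWithStats(m); i=1+np.argmax(st[1:,4])
    r=cv2.minAreaRect((P[l==i][:,:2]*1000).astype(np.float32)); print('head',r, cv2.boxPoints(r).round(0).tolist())
    # plate: wide range, front part
    m=(ok&(Z>.0045)&(Z<.022)&(abs(X-.45)<.2)&(abs(Y+.26)<.14)).astype(np.uint8)
    k,l,st,_=cv2.connectedComponentsWithStats(cv2.morphologyEx(m,cv2.MORPH_OPEN,np.ones((3,3),np.uint8))); i=1+np.argmax(st[1:,4])
    q=P[l==i][:,:2]*1000
    r=cv2.minAreaRect(q.astype(np.float32)); print('plate',len(q),r, cv2.boxPoints(r).round(0).tolist())
```

```text
scene [(21091, np.float64(8.5)), (20833, np.float64(8.0)), (20495, np.float64(9.0)), (20155, np.float64(9.5)), (20087, np.float64(7.5))]
[(-48, 46), (-46, 51), (-44, 48), (-42, 57), (-40, 40), (34, 34), (36, 47), (38, 51), (40, 47), (42, 29), (44, 9)]
head ((688.8984375, -255.81967163085938), (164.50523376464844, 134.03372192382812), 8.098423957824707) [[598.0, -201.0], [617.0, -334.0], [780.0, -311.0], [761.0, -178.0]]
plate 3536 ((522.2459106445312, -279.5950927734375), (238.53500366210938, 151.52503967285156), 8.358076095581055) [[393.0, -222.0], [415.0, -372.0], [651.0, -337.0], [629.0, -187.0]]
side [(132184, np.float64(8.0)), (130040, np.float64(8.5)), (123914, np.float64(7.5)), (123538, np.float64(9.0)), (116836, np.float64(9.5))]
[(-48, 30), (-46, 147), (-44, 131), (-42, 126), (-40, 119), (-38, 20), (34, 30), (36, 153), (38, 111), (40, 110), (42, 113), (44, 22)]
head ((685.9964599609375, -254.47764587402344), (166.72120666503906, 130.98965454101562), 7.730981349945068) [[595.0, -201.0], [612.0, -331.0], [777.0, -308.0], [760.0, -178.0]]
plate 10885 ((520.5612182617188, -277.7453918457031), (241.06671142578125, 151.62815856933594), 8.308599472045898) [[390.0, -220.0], [412.0, -370.0], [651.0, -335.0], [629.0, -185.0]]
```

```bash
cat > plan.py <<'E'
from h import *
from scipy.spatial.transform import Rotation as Ro
import json,sys
def Rdown(yaw):  # tool x at yaw, z down
    c,s=np.cos(yaw),np.sin(yaw); x=np.array([c,s,0]); z=np.array([0,0,-1.]); return np.stack([x,np.cross(z,x),z],1)
def plan(target,yawdeg,start=None,claw=1,nmin=1,vmax=1.0):
    s=manip.read_state()
    p,R=(np.array(s['ee_pos']),np.array(s['ee_rot'])) if start is None else start
    Rt=Rdown(np.radians(yawdeg)); rv=Ro.from_matrix(R.T@Rt).as_rotvec()
    d=np.array(target)-p
    n=max(nmin,int(np.ceil(max(np.degrees(np.abs(rv)).max()/4, np.linalg.norm(d)/.0275/vmax))))
    while True:
        rows=[];q=p.copy();Q=R.copy();ok=True
        for i in range(n):
            goal=p+d*(i+1)/n
            u=np.round(Q.T@(goal-q)/.025,2); w=np.round(np.degrees(rv)/n/4,2)
            if np.abs(u).max()>1 or np.abs(w).max()>1: ok=False
            q=q+Q@u*.025; Q=Q@Ro.from_rotvec(np.radians(w*4)).as_matrix()
            rows.append(dict(dx=u[0],dy=u[1],dz=u[2],wx=w[0],wy=w[1],wz=w[2],claw=claw))
        if ok: break
        n+=1
    print(n,'rows; end',q.round(4)); 
    for r in rows: print(json.dumps({k:float(v)+0.0 for k,v in r.items() if v or k=='claw'}))
    return q,Q
E
python3 - <<'E'
from plan import *
plan([.604,.157,.200],195.4,claw=0.9)
E
```

```text
20 rows; end [0.604 0.157 0.2  ]
{"dx": -0.95, "dy": -0.49, "dz": 0.06, "wz": -0.51, "claw": 0.9}
{"dx": -0.94, "dy": -0.53, "dz": 0.07, "wz": -0.51, "claw": 0.9}
{"dx": -0.92, "dy": -0.57, "dz": 0.06, "wz": -0.51, "claw": 0.9}
{"dx": -0.89, "dy": -0.59, "dz": 0.06, "wz": -0.51, "claw": 0.9}
{"dx": -0.87, "dy": -0.62, "dz": 0.06, "wz": -0.51, "claw": 0.9}
{"dx": -0.86, "dy": -0.66, "dz": 0.07, "wz": -0.51, "claw": 0.9}
{"dx": -0.82, "dy": -0.69, "dz": 0.06, "wz": -0.51, "claw": 0.9}
{"dx": -0.81, "dy": -0.71, "dz": 0.06, "wz": -0.51, "claw": 0.9}
{"dx": -0.77, "dy": -0.74, "dz": 0.06, "wz": -0.51, "claw": 0.9}
{"dx": -0.75, "dy": -0.77, "dz": 0.07, "wz": -0.51, "claw": 0.9}
{"dx": -0.72, "dy": -0.8, "dz": 0.06, "wz": -0.51, "claw": 0.9}
{"dx": -0.69, "dy": -0.82, "dz": 0.06, "wz": -0.51, "claw": 0.9}
{"dx": -0.67, "dy": -0.85, "dz": 0.06, "wz": -0.51, "claw": 0.9}
{"dx": -0.63, "dy": -0.87, "dz": 0.07, "wz": -0.51, "claw": 0.9}
{"dx": -0.6, "dy": -0.89, "dz": 0.06, "wz": -0.51, "claw": 0.9}
{"dx": -0.57, "dy": -0.91, "dz": 0.06, "wz": -0.51, "claw": 0.9}
{"dx": -0.54, "dy": -0.93, "dz": 0.06, "wz": -0.51, "claw": 0.9}
{"dx": -0.5, "dy": -0.95, "dz": 0.07, "wz": -0.51, "claw": 0.9}
{"dx": -0.47, "dy": -0.97, "dz": 0.06, "wz": -0.51, "claw": 0.9}
{"dx": -0.43, "dy": -0.98, "dz": 0.06, "wz": -0.51, "claw": 0.9}
```

Emit:
drive_tool([
  {"dx": -0.95, "dy": -0.5, "dz": 0.06, "wz": -0.5, "claw": 0.78},
  {"dx": -0.95, "dy": -0.55, "dz": 0.06, "wz": -0.5, "claw": 0.78},
  {"dx": -0.9, "dy": -0.55, "dz": 0.06, "wz": -0.5, "claw": 0.78},
  {"dx": -0.9, "dy": -0.6, "dz": 0.06, "wz": -0.5, "claw": 0.78},
  {"dx": -0.85, "dy": -0.6, "dz": 0.06, "wz": -0.5, "claw": 0.78},
  {"dx": -0.85, "dy": -0.65, "dz": 0.06, "wz": -0.5, "claw": 0.78},
  {"dx": -0.8, "dy": -0.7, "dz": 0.06, "wz": -0.5, "claw": 0.78},
  {"dx": -0.8, "dy": -0.7, "dz": 0.06, "wz": -0.5, "claw": 0.78},
  {"dx": -0.75, "dy": -0.75, "dz": 0.06, "wz": -0.5, "claw": 0.78},
  {"dx": -0.75, "dy": -0.75, "dz": 0.06, "wz": -0.5, "claw": 0.78},
])

```text
schema error: expected keys dx, dy, dz, wx, wy, wz, claw
```

Emit:
drive_tool([
  {"dx": -0.7, "dy": -0.8, "dz": 0.06, "wz": -0.5, "claw": 0.78},
  {"dx": -0.7, "dy": -0.8, "dz": 0.06, "wz": -0.5, "claw": 0.78},
  {"dx": -0.65, "dy": -0.85, "dz": 0.06, "wz": -0.5, "claw": 0.78},
  {"dx": -0.65, "dy": -0.85, "dz": 0.06, "wz": -0.5, "claw": 0.78},
  {"dx": -0.6, "dy": -0.9, "dz": 0.06, "wz": -0.5, "claw": 0.78},
  {"dx": -0.55, "dy": -0.9, "dz": 0.06, "wz": -0.5, "claw": 0.78},
  {"dx": -0.55, "dy": -0.9, "dz": 0.06, "wz": -0.5, "claw": 0.78},
  {"dx": -0.5, "dy": -0.95, "dz": 0.06, "wz": -0.5, "claw": 0.78},
  {"dx": -0.45, "dy": -0.95, "dz": 0.06, "wz": -0.5, "claw": 0.78},
  {"dx": -0.4, "dy": -0.95, "dz": 0.06, "wz": -0.5, "claw": 0.78},
])

```text
schema error: expected keys dx, dy, dz, wx, wy, wz, claw
```

Run:
```python
from plan import *
s=manip.read_state(); print(s['clock'],np.round(s['ee_pos'],4),np.round(s['ee_rot'],3).tolist(),s['gripper_width'],s['wrist_force'])
c=manip.capture('wrist'); save(c,'wrist1'); np.savez('/tmp/wrist1.npz',**c)
P=cloud(c);ok=c['depth']>0
for q in ['long_top','long_mid']: print(q,[(np.round(r['location'],4).tolist(),round(r['p'],2)) for r in manip.mark_of(c,q)])
R=np.array(s['ee_rot']);p=np.array(s['ee_pos'])
L=(P-p)@R  # tool frame
m=ok&(L[...,2]>-.06)&(L[...,2]<.02)&(abs(L[...,0])<.02)
for sg in (1,-1):
    k=m&(sg*L[...,1]>.0)&(abs(L[...,1])<.08); q=L[k]
    print(sg,len(q),'z pct',np.percentile(q[:,2],[90,97,99,100]).round(4),'y',np.percentile(q[:,1],[0,5,50,95,100]).round(4))
X,Y,Z=P[...,0],P[...,1],P[...,2]
m=ok&(Z>.115)&(Z<.13)&(abs(X-.6)<.1)&(abs(Y-.158)<.06)
r=cv2.minAreaRect((P[m][:,:2]*1000).astype(np.float32)); print(r,np.median(Z[m]),m.sum())
```

```text
1.25 [0.2808 0.5862 0.2313] [[-0.902, 0.432, -0.0], [0.432, 0.902, -0.0], [0.0, -0.0, -1.0]] 0.08538611394887254 [ 0.41451332  0.15999136 -0.24087003]
long_top [([0.2654, 0.3009, 0.0035], 0.71)]
long_mid []
1 6096 z pct [-0.0228 -0.0181 -0.0159 -0.0138] y [0.0419 0.0423 0.0435 0.056  0.0701]
-1 6103 z pct [-0.0227 -0.0181 -0.0158 -0.0136] y [-0.0706 -0.0565 -0.0438 -0.0426 -0.0421]
((0.0, 0.0), (0.0, 0.0), 0.0) nan 0
  return _methods._mean(a, axis=axis, dtype=dtype,
  ret = ret.dtype.type(ret / rcount)
```

View pics/wrist1.png

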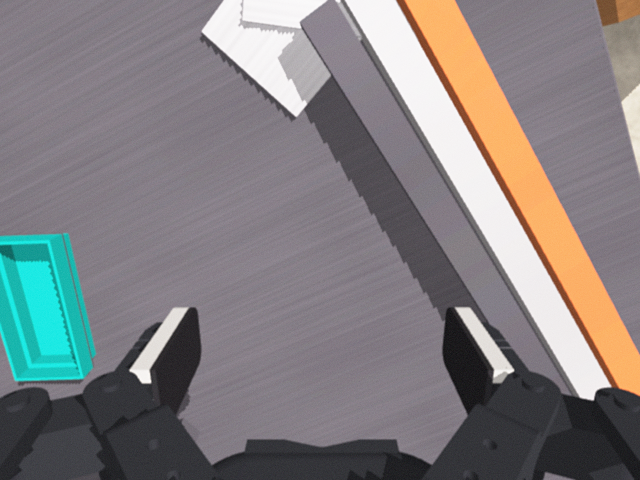

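The call refused my rows because all seven keys are required, so nothing moved. The open fingertip reads 13.7 mm behind the TCP, which matches the spec.

Emit:
drive_tool([
  {"dx": -0.95, "dy": -0.5, "dz": 0.06, "wx": 0, "wy": 0, "wz": -0.5, "claw": 0.78},
  {"dx": -0.95, "dy": -0.55, "dz": 0.06, "wx": 0, "wy": 0, "wz": -0.5, "claw": 0.78},
  {"dx": -0.9, "dy": -0.55, "dz": 0.06, "wx": 0, "wy": 0, "wz": -0.5, "claw": 0.78},
  {"dx": -0.9, "dy": -0.6, "dz": 0.06, "wx": 0, "wy": 0, "wz": -0.5, "claw": 0.78},
  {"dx": -0.85, "dy": -0.6, "dz": 0.06, "wx": 0, "wy": 0, "wz": -0.5, "claw": 0.78},
  {"dx": -0.85, "dy": -0.65, "dz": 0.06, "wx": 0, "wy": 0, "wz": -0.5, "claw": 0.78},
  {"dx": -0.8, "dy": -0.7, "dz": 0.06, "wx": 0, "wy": 0, "wz": -0.5, "claw": 0.78},
  {"dx": -0.8, "dy": -0.7, "dz": 0.06, "wx": 0, "wy": 0, "wz": -0.5, "claw": 0.78},
  {"dx": -0.75, "dy": -0.75, "dz": 0.06, "wx": 0, "wy": 0, "wz": -0.5, "claw": 0.78},
  {"dx": -0.75, "dy": -0.75, "dz": 0.06, "wx": 0, "wy": 0, "wz": -0.5, "claw": 0.78},
])

```text
clock: 2.23
ee_pos: [0.4404, 0.371, 0.2164]
ee_rot: [[-0.995, 0.096, 0.0], [0.096, 0.995, 0.0], [-0.0, 0.0, -1.0]]
wrist_force: [-0.2, 0.0, 0.0]
gripper_width: 0.0666
```

Emit:
drive_tool([
  {"dx": -0.7, "dy": -0.8, "dz": 0.06, "wx": 0, "wy": 0, "wz": -0.5, "claw": 0.78},
  {"dx": -0.7, "dy": -0.8, "dz": 0.06, "wx": 0, "wy": 0, "wz": -0.5, "claw": 0.78},
  {"dx": -0.65, "dy": -0.85, "dz": 0.06, "wx": 0, "wy": 0, "wz": -0.5, "claw": 0.78},
  {"dx": -0.65, "dy": -0.85, "dz": 0.06, "wx": 0, "wy": 0, "wz": -0.5, "claw": 0.78},
  {"dx": -0.6, "dy": -0.9, "dz": 0.06, "wx": 0, "wy": 0, "wz": -0.5, "claw": 0.78},
  {"dx": -0.55, "dy": -0.9, "dz": 0.06, "wx": 0, "wy": 0, "wz": -0.5, "claw": 0.78},
  {"dx": -0.55, "dy": -0.9, "dz": 0.06, "wx": 0, "wy": 0, "wz": -0.5, "claw": 0.78},
  {"dx": -0.5, "dy": -0.95, "dz": 0.06, "wx": 0, "wy": 0, "wz": -0.5, "claw": 0.78},
  {"dx": -0.45, "dy": -0.95, "dz": 0.06, "wx": 0, "wy": 0, "wz": -0.5, "claw": 0.78},
  {"dx": -0.4, "dy": -0.95, "dz": 0.06, "wx": 0, "wy": 0, "wz": -0.5, "claw": 0.78},
])

```text
clock: 3.07
ee_pos: [0.5979, 0.1574, 0.2013]
ee_rot: [[-0.968, -0.25, 0.0], [-0.25, 0.968, 0.0], [-0.0, -0.0, -1.0]]
wrist_force: [0.2, -0.1, 0.0]
gripper_width: 0.0667
```

```bash
cat > look.py <<'E'
from plan import *
def tip(c,s):
    P=cloud(c);ok=c['depth']>0;R=np.array(s['ee_rot']);p=np.array(s['ee_pos'])
    L=(P-p)@R
    m=ok&(L[...,2]>-.06)&(L[...,2]<.005)&(abs(L[...,0])<.02)
    for sg in (1,-1):
        q=L[m&(sg*L[...,1]>.0)&(abs(L[...,1])<.08)]
        if len(q): print('tip',sg,len(q),'z',np.percentile(q[:,2],[97,99,100]).round(4),'y',np.percentile(q[:,1],[0,5,95,100]).round(4),'x',np.percentile(q[:,0],[1,99]).round(4))
def st():
    s=manip.read_state(); R=np.array(s['ee_rot']); print(round(s['clock'],2),np.round(s['ee_pos'],4),'yaw',round(np.degrees(np.arctan2(R[1,0],R[0,0]))%360,2),'z',R[:,2].round(4),'w',round(s['gripper_width'],4),'F',np.round(s['wrist_force'],2)); return s
E
python3 - <<'E'
from look import *
s=st()
c=manip.capture('wrist'); save(c,'wrist2'); np.savez('/tmp/wrist2.npz',**c)
P=cloud(c);ok=c['depth']>0
for q in ['long_top','long_mid']: print(q,[(np.round(r['location'],4).tolist(),round(r['p'],2)) for r in manip.mark_of(c,q)])
tip(c,s)
X,Y,Z=P[...,0],P[...,1],P[...,2]
m=ok&(Z>.115)&(Z<.13)&(abs(X-.6)<.1)&(abs(Y-.158)<.06)
r=cv2.minAreaRect((P[m][:,:2]*1000).astype(np.float32)); print(r,np.median(Z[m]),m.sum())
E
```

```text
3.07 [0.5979 0.1574 0.2013] yaw 194.5 z [ 3.e-04  1.e-04 -1.e+00] w 0.0667 F [ 0.21 -0.07  0.04]
long_top [([0.836, 0.1836, 0.0002], 0.77), ([0.5991, 0.1581, 0.0893], 0.59)]
long_mid []
tip 1 7508 z [-0.013  -0.0103 -0.0069] y [0.0301 0.0328 0.0564 0.0651] x [-0.0103  0.0138]
tip -1 7501 z [-0.0132 -0.0102 -0.007 ] y [-0.0659 -0.0572 -0.0335 -0.0305] x [-0.0102  0.0137]
((604.3650512695312, 156.555908203125), (140.8047637939453, 66.46984100341797), 15.40272045135498) 0.12272317290578458 4757
```

View pics/wrist2.png

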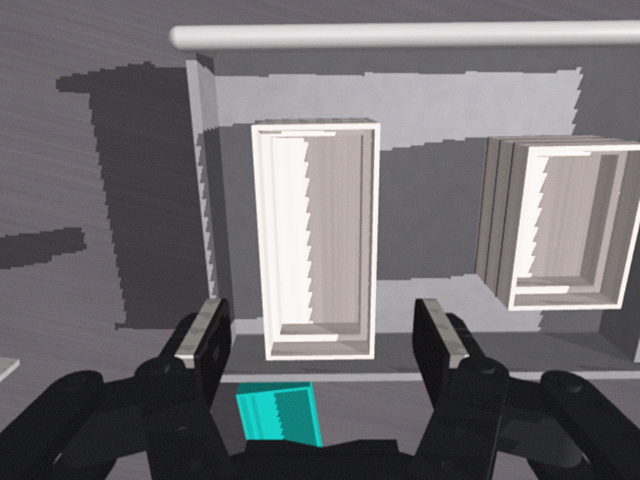

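The wrist picture shows the long stack's rim from (253,122) to (377,358) and the short stack at (500-640,140-310), away from the finger paths. The rim centre is (604.4,156.6) mm at yaw 15.4° and z 0.1227. At 66 mm opening the tips are 7 mm behind the TCP, so I want TCP z of about 0.099.

Run:
```python
from look import *
plan([.6043,.1566,.099],195.4,claw=1)
```

```text
5 rows; end [0.6043 0.1566 0.099 ]
{"dx": -0.05, "dy": 0.01, "dz": 0.82, "wx": -0.01, "wz": -0.07, "claw": 1.0}
{"dx": -0.05, "dz": 0.82, "wx": -0.01, "wz": -0.07, "claw": 1.0}
{"dx": -0.04, "dz": 0.81, "wx": -0.01, "wz": -0.07, "claw": 1.0}
{"dx": -0.05, "dy": 0.01, "dz": 0.82, "wx": -0.01, "wz": -0.07, "claw": 1.0}
{"dx": -0.05, "dz": 0.82, "wx": -0.01, "wz": -0.07, "claw": 1.0}
```

Emit:
drive_tool([
  {"dx": -0.12, "dy": 0, "dz": 0.2, "wx": 0, "wy": 0, "wz": -0.2, "claw": 1},
  {"dx": -0.1, "dy": 0, "dz": 0.8, "wx": 0, "wy": 0, "wz": 0, "claw": 1},
  {"dx": 0, "dy": 0, "dz": 0.8, "wx": 0, "wy": 0, "wz": 0, "claw": 1},
  {"dx": 0, "dy": 0, "dz": 0.8, "wx": 0, "wy": 0, "wz": 0, "claw": 1},
  {"dx": 0, "dy": 0, "dz": 0.8, "wx": 0, "wy": 0, "wz": 0, "claw": 1},
  {"dx": 0, "dy": 0, "dz": 0, "wx": 0, "wy": 0, "wz": 0, "claw": 1},
])

```text
clock: 3.72
ee_pos: [0.5977, 0.1617, 0.1112]
ee_rot: [[-0.964, -0.266, -0.01], [-0.266, 0.964, -0.002], [0.01, 0.001, -1.0]]
wrist_force: [-1.4, 0.1, -0.4]
gripper_width: 0.0855
```

Run:
```python
from look import *
s=st()
c=manip.capture('wrist'); save(c,'wrist3'); tip(c,s)
plan([.6043,.1566,.099],195.4,claw=1)
```

```text
3.72 [0.5977 0.1617 0.1112] yaw 195.44 z [-0.0095 -0.0018 -1.    ] w 0.0855 F [-1.44  0.11 -0.41]
tip 1 8385 z [0.0046 0.0049 0.005 ] y [0.0191 0.0213 0.0552 0.0715] x [-0.0184  0.0186]
tip -1 8770 z [0.0046 0.0048 0.005 ] y [-0.0698 -0.0557 -0.0349 -0.0324] x [-0.0184  0.0187]
1 rows; end [0.6044 0.1567 0.0991]
{"dx": -0.15, "dy": -0.25, "dz": 0.57, "wx": 0.01, "wy": -0.09, "claw": 1.0}
```

View pics/wrist3.png

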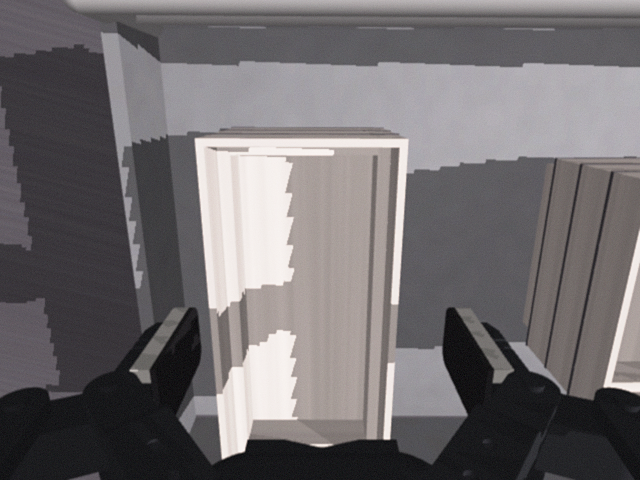

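Emit:
drive_tool([
  {"dx": 0, "dy": 0, "dz": 0, "wx": 0, "wy": 0, "wz": 0, "claw": 1},
])

```text
clock: 3.85
ee_pos: [0.602, 0.1617, 0.1164]
ee_rot: [[-0.964, -0.265, -0.0], [-0.265, 0.964, 0.001], [0.0, 0.001, -1.0]]
wrist_force: [-0.2, -0.3, 0.5]
gripper_width: 0.0856
```

Run:
```python
from look import *
s=st()
print(np.round(s['joint_positions'],4),np.round(s['joint_velocities'],4))
plan([.6043,.1566,.099],195.4,claw=1)
```

```text
3.85 [0.602  0.1617 0.1164] yaw 195.34 z [-4.e-04  6.e-04 -1.e+00] w 0.0856 F [-0.18 -0.28  0.46]
[-0.4734  0.4573  0.1819  1.7636 -0.1007  0.93    1.5891] [ 0.0053 -0.0241  0.0145 -0.0286  0.0007 -0.0044 -0.0011]
1 rows; end [0.6042 0.1566 0.0989]
{"dx": -0.03, "dy": -0.22, "dz": 0.7, "wx": 0.01, "wz": -0.01, "claw": 1.0}
```

The arm overshoots for a few rows and then settles. I'll correct laterally, descend gently, and let it settle.

Emit:
drive_tool([
  {"dx": -0.03, "dy": -0.22, "dz": 0.0, "wx": 0, "wy": 0, "wz": 0, "claw": 1},
  {"dx": 0, "dy": 0, "dz": 0.2, "wx": 0, "wy": 0, "wz": 0, "claw": 1},
  {"dx": 0, "dy": 0, "dz": 0.3, "wx": 0, "wy": 0, "wz": 0, "claw": 1},
  {"dx": 0, "dy": 0, "dz": 0.2, "wx": 0, "wy": 0, "wz": 0, "claw": 1},
  {"dx": 0, "dy": 0, "dz": 0, "wx": 0, "wy": 0, "wz": 0, "claw": 1},
  {"dx": 0, "dy": 0, "dz": 0, "wx": 0, "wy": 0, "wz": 0, "claw": 1},
  {"dx": 0, "dy": 0, "dz": 0, "wx": 0, "wy": 0, "wz": 0, "claw": 1},
])

```text
clock: 4.43
ee_pos: [0.6046, 0.155, 0.0986]
ee_rot: [[-0.965, -0.262, -0.0], [-0.262, 0.965, 0.0], [0.0, 0.0, -1.0]]
wrist_force: [0.5, 0.0, -0.9]
gripper_width: 0.0853
```

Run:
```python
from look import *
s=st()
c=manip.capture('wrist'); save(c,'wrist4')
P=cloud(c);ok=c['depth']>0;X,Y,Z=P[...,0],P[...,1],P[...,2]
R=np.array(s['ee_rot']);L=(P-s['ee_pos'])@R
m=ok&(abs(Z-.122)<.004)&(abs(L[...,1])<.0385)&(L[...,0]<.08)&(L[...,0]>.02)
q=L[m]; print('tray edge in tool frame y',np.percentile(q[:,1],[1,99]),'x',np.percentile(q[:,0],[99]), 'z rim',np.median(Z[m]))
plan([.6043,.1566,.099],195.4,claw=1)
```

```text
4.43 [0.6046 0.155  0.0986] yaw 195.21 z [-2.e-04  0.e+00 -1.e+00] w 0.0853 F [ 0.5   0.01 -0.94]
tray edge in tool frame y [-0.03144998  0.0344088 ] x [0.07018766] z rim 0.12288443158889473
1 rows; end [0.6043 0.1567 0.0991]
{"dy": 0.07, "dz": -0.01, "wz": -0.05, "claw": 1.0}
```

View pics/wrist4.png

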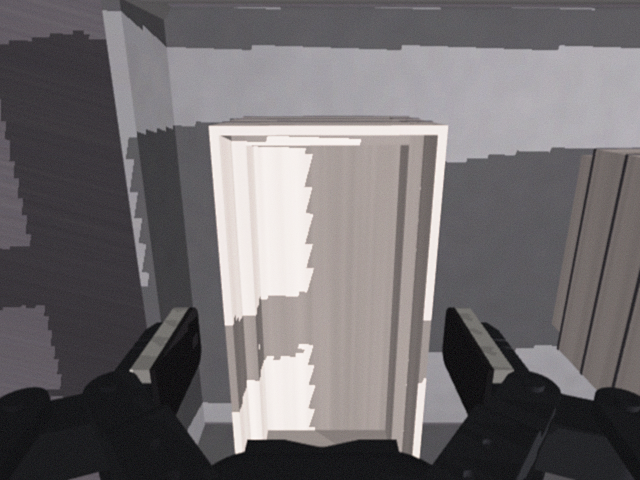

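The tray sits centrally between the fingers, with its rim at (210-447,130). I'll raise slightly, centre, and close.

Emit:
drive_tool([
  {"dx": 0, "dy": 0.06, "dz": -0.06, "wx": 0, "wy": 0, "wz": 0, "claw": 1},
  {"dx": 0, "dy": 0, "dz": 0, "wx": 0, "wy": 0, "wz": 0, "claw": 0.8},
  {"dx": 0, "dy": 0, "dz": 0, "wx": 0, "wy": 0, "wz": 0, "claw": 0.6},
  {"dx": 0, "dy": 0, "dz": 0, "wx": 0, "wy": 0, "wz": 0, "claw": 0.3},
  {"dx": 0, "dy": 0, "dz": 0, "wx": 0, "wy": 0, "wz": 0, "claw": 0},
  {"dx": 0, "dy": 0, "dz": 0, "wx": 0, "wy": 0, "wz": 0, "claw": 0},
])

```text
clock: 4.98
ee_pos: [0.605, 0.1568, 0.1012]
ee_rot: [[-0.965, -0.262, 0.002], [-0.262, 0.965, 0.001], [-0.002, 0.0, -1.0]]
wrist_force: [-0.3, 0.5, 4.5]
gripper_width: 0.0646
```

Run:
```python
from look import *
s=st()
c=manip.capture('wrist'); save(c,'wrist5'); tip(c,s)
```

```text
4.98 [0.605  0.1568 0.1012] yaw 195.21 z [ 1.7e-03  9.0e-04 -1.0e+00] w 0.0646 F [-0.28  0.54  4.47]
tip 1 10633 z [-0.0023  0.0025  0.005 ] y [0.0253 0.0259 0.0545 0.0641] x [-0.0186  0.0189]
tip -1 10594 z [-0.0024  0.0024  0.0049] y [-0.0653 -0.0552 -0.0266 -0.0261] x [-0.0186  0.019 ]
```

View pics/wrist5.png

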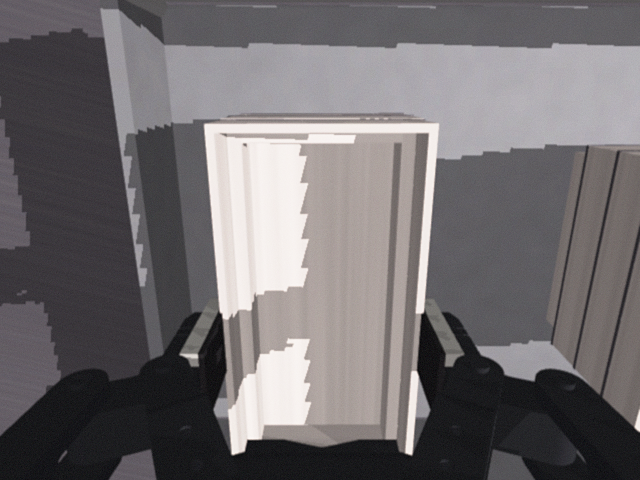

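The pads have closed on the upper band, width 64.6 mm. I'll lift gently by 30 mm and check.

Emit:
drive_tool([
  {"dx": 0, "dy": 0, "dz": -0.15, "wx": 0, "wy": 0, "wz": 0, "claw": 0},
  {"dx": 0, "dy": 0, "dz": -0.25, "wx": 0, "wy": 0, "wz": 0, "claw": 0},
  {"dx": 0, "dy": 0, "dz": -0.3, "wx": 0, "wy": 0, "wz": 0, "claw": 0},
  {"dx": 0, "dy": 0, "dz": -0.3, "wx": 0, "wy": 0, "wz": 0, "claw": 0},
  {"dx": 0, "dy": 0, "dz": 0, "wx": 0, "wy": 0, "wz": 0, "claw": 0},
  {"dx": 0, "dy": 0, "dz": 0, "wx": 0, "wy": 0, "wz": 0, "claw": 0},
])

```text
clock: 5.53
ee_pos: [0.6047, 0.1563, 0.1261]
ee_rot: [[-0.965, -0.262, 0.001], [-0.262, 0.965, 0.0], [-0.001, 0.0, -1.0]]
wrist_force: [-0.6, 0.3, -1.3]
gripper_width: 0.0647
```

Run:
```python
from look import *
s=st()
c=manip.capture('side'); 
cv2.imwrite('pics/side6.png',cv2.resize(cv2.cvtColor(c['img'][80:280,160:420],cv2.COLOR_RGB2BGR),None,fx=3,fy=3))
```

```text
5.53 [0.6047 0.1563 0.1261] yaw 195.2 z [ 1.3e-03  4.0e-04 -1.0e+00] w 0.0647 F [-0.64  0.32 -1.29]
```

View pics/side6.png

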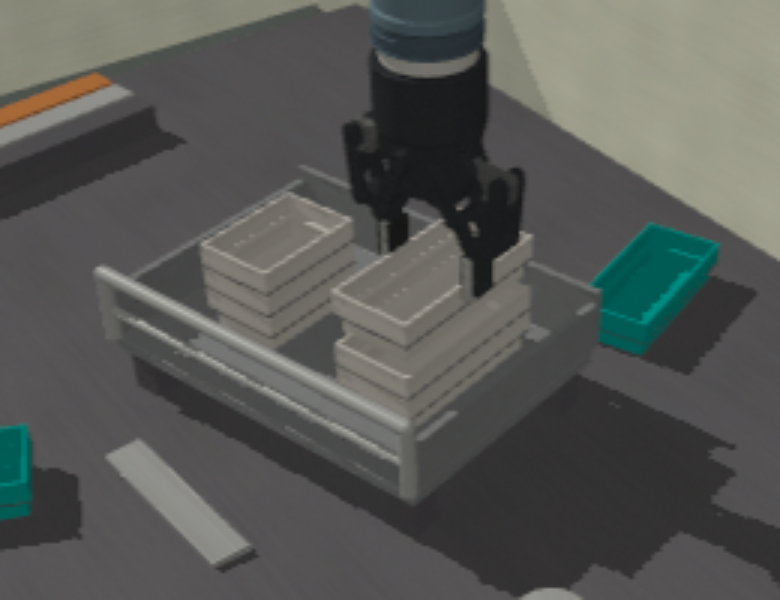

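Only the top tray came up and the lower two are still in place. I'll lift on to about 0.22, then draw it forward 0.2 m.

Emit:
drive_tool([
  {"dx": 0, "dy": 0, "dz": -0.4, "wx": 0, "wy": 0, "wz": 0, "claw": 0},
  {"dx": 0, "dy": 0, "dz": -0.8, "wx": 0, "wy": 0, "wz": 0, "claw": 0},
  {"dx": 0, "dy": 0, "dz": -0.9, "wx": 0, "wy": 0, "wz": 0, "claw": 0},
  {"dx": 0, "dy": 0, "dz": -0.9, "wx": 0, "wy": 0, "wz": 0, "claw": 0},
  {"dx": 0, "dy": 0, "dz": -0.6, "wx": 0, "wy": 0, "wz": 0, "claw": 0},
  {"dx": 0, "dy": 0, "dz": -0.3, "wx": 0, "wy": 0, "wz": 0, "claw": 0},
  {"dx": 0, "dy": 0, "dz": 0, "wx": 0, "wy": 0, "wz": 0, "claw": 0},
  {"dx": 0, "dy": 0, "dz": 0, "wx": 0, "wy": 0, "wz": 0, "claw": 0},
])

```text
clock: 6.25
ee_pos: [0.604, 0.1562, 0.2226]
ee_rot: [[-0.965, -0.262, -0.0], [-0.262, 0.965, -0.0], [0.0, 0.0, -1.0]]
wrist_force: [0.2, 0.4, -2.0]
gripper_width: 0.0642
```

Emit:
drive_tool([
  {"dx": 0.4, "dy": 0, "dz": 0, "wx": 0, "wy": 0, "wz": 0, "claw": 0},
  {"dx": 0.8, "dy": 0, "dz": 0, "wx": 0, "wy": 0, "wz": 0, "claw": 0},
  {"dx": 1, "dy": 0, "dz": 0, "wx": 0, "wy": 0, "wz": 0, "claw": 0},
  {"dx": 1, "dy": 0, "dz": 0, "wx": 0, "wy": 0, "wz": 0, "claw": 0},
  {"dx": 1, "dy": 0, "dz": 0, "wx": 0, "wy": 0, "wz": 0, "claw": 0},
  {"dx": 1, "dy": 0, "dz": 0, "wx": 0, "wy": 0, "wz": 0, "claw": 0},
  {"dx": 1, "dy": 0, "dz": 0, "wx": 0, "wy": 0, "wz": 0, "claw": 0},
  {"dx": 0.8, "dy": 0, "dz": 0, "wx": 0, "wy": 0, "wz": 0, "claw": 0},
  {"dx": 0.4, "dy": 0, "dz": 0, "wx": 0, "wy": 0, "wz": 0, "claw": 0},
  {"dx": 0, "dy": 0, "dz": 0, "wx": 0, "wy": 0, "wz": 0, "claw": 0},
])

```text
clock: 7.08
ee_pos: [0.4226, 0.1068, 0.2211]
ee_rot: [[-0.965, -0.262, -0.004], [-0.262, 0.965, -0.001], [0.004, -0.0, -1.0]]
wrist_force: [-0.1, -0.1, -2.2]
gripper_width: 0.0647
```

Emit:
drive_tool([
  {"dx": 0, "dy": 0, "dz": 0, "wx": 0, "wy": 0, "wz": 0, "claw": 0},
  {"dx": 0, "dy": 0, "dz": 0, "wx": 0, "wy": 0, "wz": 0, "claw": 0},
])

```text
clock: 7.25
ee_pos: [0.4269, 0.1082, 0.2228]
ee_rot: [[-0.965, -0.262, 0.001], [-0.262, 0.965, 0.0], [-0.001, -0.0, -1.0]]
wrist_force: [-0.2, 0.6, -1.7]
gripper_width: 0.0645
```

Run:
```python
from look import *
s=st(); print(np.round(s['joint_positions'],3))
c=manip.capture('side'); save(c,'side7')
e=np.array([.9897,.1435]);o=np.array([.5805,-.2705])
t=o-.09*e; print(t)
plan([t[0],t[1],.22],188.25,claw=0)
```

```text
7.25 [0.4269 0.1082 0.2228] yaw 195.21 z [ 1.2e-03  2.0e-04 -1.0e+00] w 0.0645 F [-0.2   0.58 -1.72]
[-0.522 -0.019  0.178  2.094  0.004  1.064  1.491]
[ 0.491427 -0.283415]
16 rows; end [ 0.4915 -0.2834  0.2199]
{"dx": 0.1, "dy": -0.99, "dz": 0.01, "wz": 0.11, "claw": 0.0}
{"dx": 0.1, "dy": -0.99, "wz": 0.11, "claw": 0.0}
{"dx": 0.08, "dy": -0.98, "dz": 0.01, "wz": 0.11, "claw": 0.0}
{"dx": 0.08, "dy": -0.99, "dz": 0.01, "wz": 0.11, "claw": 0.0}
{"dx": 0.07, "dy": -0.99, "dz": 0.01, "wz": 0.11, "claw": 0.0}
{"dx": 0.07, "dy": -0.99, "wz": 0.11, "claw": 0.0}
{"dx": 0.05, "dy": -0.99, "dz": 0.01, "wz": 0.11, "claw": 0.0}
{"dx": 0.05, "dy": -0.99, "dz": 0.01, "wz": 0.11, "claw": 0.0}
{"dx": 0.04, "dy": -1.0, "dz": 0.01, "wz": 0.11, "claw": 0.0}
{"dx": 0.03, "dy": -0.99, "wz": 0.11, "claw": 0.0}
{"dx": 0.03, "dy": -0.99, "dz": 0.01, "wz": 0.11, "claw": 0.0}
{"dx": 0.02, "dy": -0.99, "dz": 0.01, "wz": 0.11, "claw": 0.0}
{"dx": 0.01, "dy": -0.99, "dz": 0.01, "wz": 0.11, "claw": 0.0}
{"dy": -1.0, "wz": 0.11, "claw": 0.0}
{"dy": -0.99, "dz": 0.01, "wz": 0.11, "claw": 0.0}
{"dx": -0.02, "dy": -0.99, "dz": 0.01, "wz": 0.11, "claw": 0.0}
```

View pics/side7.png

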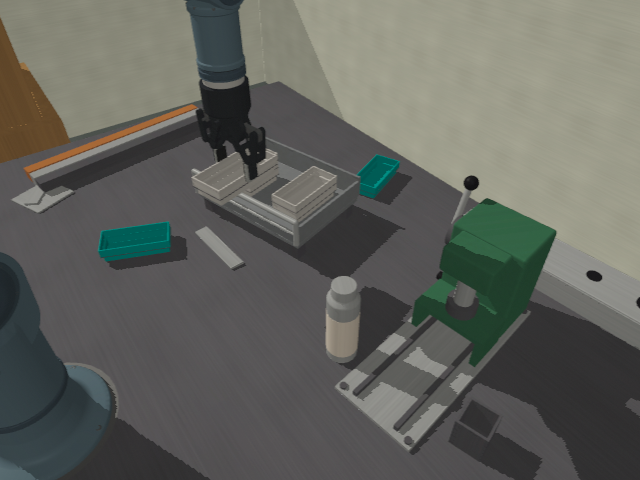

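The tray is past the rail, at rack x of about -0.17. Next I'll carry it sideways over the can to above the lane.

Emit:
drive_tool([
  {"dx": 0.03, "dy": -0.3, "dz": 0, "wx": 0, "wy": 0, "wz": 0.1, "claw": 0},
  {"dx": 0.06, "dy": -0.6, "dz": 0, "wx": 0, "wy": 0, "wz": 0.1, "claw": 0},
  {"dx": 0.09, "dy": -0.9, "dz": 0, "wx": 0, "wy": 0, "wz": 0.1, "claw": 0},
  {"dx": 0.08, "dy": -1, "dz": 0, "wx": 0, "wy": 0, "wz": 0.1, "claw": 0},
  {"dx": 0.08, "dy": -1, "dz": 0, "wx": 0, "wy": 0, "wz": 0.1, "claw": 0},
  {"dx": 0.07, "dy": -1, "dz": 0, "wx": 0, "wy": 0, "wz": 0.1, "claw": 0},
  {"dx": 0.06, "dy": -1, "dz": 0, "wx": 0, "wy": 0, "wz": 0.1, "claw": 0},
  {"dx": 0.05, "dy": -1, "dz": 0, "wx": 0, "wy": 0, "wz": 0.1, "claw": 0},
  {"dx": 0.05, "dy": -1, "dz": 0, "wx": 0, "wy": 0, "wz": 0.1, "claw": 0},
  {"dx": 0.04, "dy": -1, "dz": 0, "wx": 0, "wy": 0, "wz": 0.1, "claw": 0},
])

```text
clock: 8.13
ee_pos: [0.4618, -0.1121, 0.2229]
ee_rot: [[-0.981, -0.193, 0.001], [-0.193, 0.981, -0.001], [-0.0, -0.001, -1.0]]
wrist_force: [0.8, 1.3, -2.4]
gripper_width: 0.0644
```

Emit:
drive_tool([
  {"dx": 0.03, "dy": -1, "dz": 0, "wx": 0, "wy": 0, "wz": 0.1, "claw": 0},
  {"dx": 0.02, "dy": -1, "dz": 0, "wx": 0, "wy": 0, "wz": 0.1, "claw": 0},
  {"dx": 0.01, "dy": -1, "dz": 0, "wx": 0, "wy": 0, "wz": 0.1, "claw": 0},
  {"dx": 0, "dy": -1, "dz": 0, "wx": 0, "wy": 0, "wz": 0.1, "claw": 0},
  {"dx": 0, "dy": -1, "dz": 0, "wx": 0, "wy": 0, "wz": 0.1, "claw": 0},
  {"dx": 0, "dy": -1, "dz": 0, "wx": 0, "wy": 0, "wz": 0.1, "claw": 0},
  {"dx": 0, "dy": -0.6, "dz": 0, "wx": 0, "wy": 0, "wz": 0.1, "claw": 0},
  {"dx": 0, "dy": -0.3, "dz": 0, "wx": 0, "wy": 0, "wz": 0.04, "claw": 0},
  {"dx": 0, "dy": 0, "dz": 0, "wx": 0, "wy": 0, "wz": 0, "claw": 0},
  {"dx": 0, "dy": 0, "dz": 0, "wx": 0, "wy": 0, "wz": 0, "claw": 0},
])

```text
clock: 8.97
ee_pos: [0.4896, -0.2799, 0.2224]
ee_rot: [[-0.99, -0.143, -0.001], [-0.143, 0.99, 0.0], [0.001, 0.001, -1.0]]
wrist_force: [-0.2, 0.1, -2.2]
gripper_width: 0.0641
```

Emit:
drive_tool([
  {"dx": 0, "dy": 0, "dz": 0, "wx": 0, "wy": 0, "wz": 0, "claw": 0},
  {"dx": 0, "dy": 0, "dz": 0, "wx": 0, "wy": 0, "wz": 0, "claw": 0},
])

```text
clock: 9.13
ee_pos: [0.4899, -0.2782, 0.2225]
ee_rot: [[-0.989, -0.146, -0.0], [-0.146, 0.989, 0.001], [0.0, 0.001, -1.0]]
wrist_force: [0.3, 0.6, -1.9]
gripper_width: 0.0645
```

Run:
```python
from look import *
s=st(); print(np.round(s['joint_positions'],3))
for n in ['scene','side','wrist']:
    c=manip.capture(n); save(c,n+'8'); np.savez(f'/tmp/{n}8.npz',**c)
plan([.4914,-.2834,.22],188.25,claw=0)
```

```text
9.13 [ 0.4899 -0.2782  0.2225] yaw 188.39 z [-3.0e-04  1.2e-03 -1.0e+00] w 0.0645 F [ 0.29  0.62 -1.94]
[-0.046  0.251  0.569  1.841 -0.152  1.094  2.296]
1 rows; end [ 0.4915 -0.2834  0.2201]
{"dx": -0.04, "dy": -0.19, "dz": 0.11, "wx": 0.01, "wz": 0.03, "claw": 0.0}
```

View pics/wrist8.png

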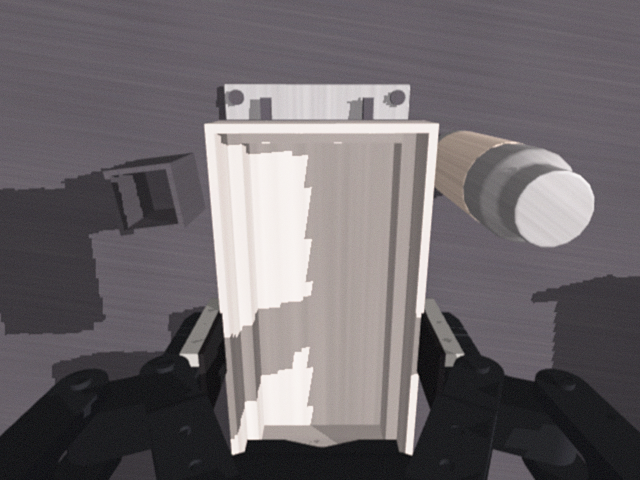

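View pics/side8.png

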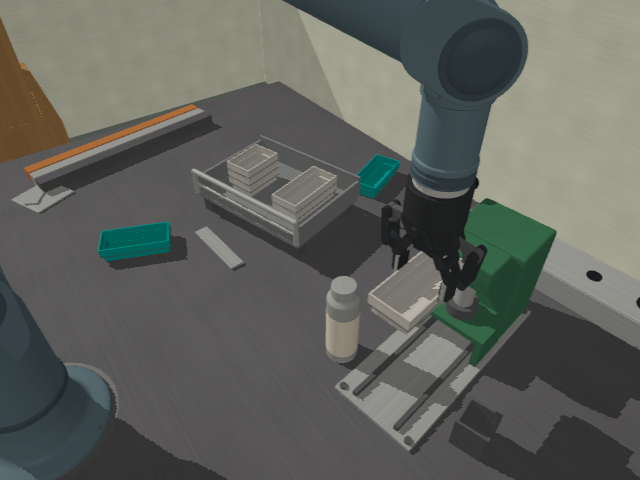

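Run:
```python
from look import *
z=np.load('/tmp/wrist8.npz'); c={k:z[k] for k in z.files}
s=manip.read_state()
P=cloud(c);ok=c['depth']>0;R=np.array(s['ee_rot']);p=np.array(s['ee_pos'])
L=(P-p)@R; Z=P[...,2]
m=ok&(Z>.225)&(Z<.255)&(L[...,0]>.02)&(L[...,0]<.09)&(abs(L[...,1])<.045)
q=L[m]; print('tray y',np.percentile(q[:,1],[0.5,99.5]).round(4),'xmax',np.percentile(q[:,0],99.5).round(4), 'z rim',np.percentile(Z[m],[1,50,99]).round(4))
# rim height fore/aft tilt
rows=np.arange(480)[:,None]*np.ones((1,640))
m=ok&(Z>.0045)&(Z<.0125)&(P[...,0]<.5)&(L[...,0]>.06)
k=cv2.morphologyEx(m.astype(np.uint8),cv2.MORPH_OPEN,np.ones((3,3),np.uint8)); n,l,stt,_=cv2.connectedComponentsWithStats(k)
i=1+np.argmax(stt[1:,4]); q=P[l==i]; print(len(q))
r=cv2.minAreaRect((q[:,:2]*1000).astype(np.float32)); print(r,cv2.boxPoints(r).round(1).tolist())
e=np.array([.9897,.1435]);f=np.array([-.1435,.9897]);o=np.array([.5805,-.2705])
w=(q[:,:2]-o); print('plate in my punch frame x',np.percentile(w@e,[1,99]).round(4),'y',np.percentile(w@f,[.5,99.5]).round(4))
m=ok&(Z>.0145)&(Z<.021)&(L[...,0]>.07)&(P[...,0]<.45)
w=P[m][:,:2]-o;h,b=np.histogram(w@f,bins=np.arange(-.06,.061,.002)); print([(round(b[i]*1000),int(h[i])) for i in range(len(h)) if h[i]>5])
```

```text
tray y [-0.033   0.0328] xmax 0.0706 z rim [0.226  0.2347 0.2458]
5576
((417.2328796386719, -293.41973876953125), (26.555004119873047, 150.00559997558594), 8.388167381286621) [[393.20001220703125, -221.1999969482422], [415.0, -369.6000061035156], [441.29998779296875, -365.70001220703125], [419.3999938964844, -217.3000030517578]]
plate in my punch frame x [-0.1782 -0.1516] y [-0.0734  0.0749]
[(-46, 7), (-44, 23), (-42, 25), (-40, 25), (-38, 29), (36, 7), (38, 28), (40, 21), (42, 30), (44, 20)]
```

The wrist view gives the same punch frame to within about 1 mm, with plate yaw 8.4°. The tray is centred in the grip. I'll correct and lower to a hover.

Emit:
drive_tool([
  {"dx": -0.04, "dy": -0.19, "dz": 0.2, "wx": 0, "wy": 0, "wz": 0.02, "claw": 0},
  {"dx": 0, "dy": 0, "dz": 0.6, "wx": 0, "wy": 0, "wz": 0, "claw": 0},
  {"dx": 0, "dy": 0, "dz": 1, "wx": 0, "wy": 0, "wz": 0, "claw": 0},
  {"dx": 0, "dy": 0, "dz": 1, "wx": 0, "wy": 0, "wz": 0, "claw": 0},
  {"dx": 0, "dy": 0, "dz": 1, "wx": 0, "wy": 0, "wz": 0, "claw": 0},
  {"dx": 0, "dy": 0, "dz": 1, "wx": 0, "wy": 0, "wz": 0, "claw": 0},
  {"dx": 0, "dy": 0, "dz": 1, "wx": 0, "wy": 0, "wz": 0, "claw": 0},
  {"dx": 0, "dy": 0, "dz": 0.6, "wx": 0, "wy": 0, "wz": 0, "claw": 0},
  {"dx": 0, "dy": 0, "dz": 0.3, "wx": 0, "wy": 0, "wz": 0, "claw": 0},
  {"dx": 0, "dy": 0, "dz": 0, "wx": 0, "wy": 0, "wz": 0, "claw": 0},
])

```text
clock: 10.12
ee_pos: [0.4898, -0.2838, 0.0531]
ee_rot: [[-0.99, -0.142, -0.004], [-0.142, 0.99, 0.001], [0.004, 0.002, -1.0]]
wrist_force: [-0.0, 0.8, -2.2]
gripper_width: 0.0644
```

Emit:
drive_tool([
  {"dx": 0, "dy": 0, "dz": 0, "wx": 0, "wy": 0, "wz": 0, "claw": 0},
  {"dx": 0, "dy": 0, "dz": 0, "wx": 0, "wy": 0, "wz": 0, "claw": 0},
  {"dx": 0, "dy": 0, "dz": 0, "wx": 0, "wy": 0, "wz": 0, "claw": 0},
])

```text
clock: 10.37
ee_pos: [0.4926, -0.2854, 0.0569]
ee_rot: [[-0.99, -0.142, 0.003], [-0.142, 0.99, -0.001], [-0.003, -0.002, -1.0]]
wrist_force: [-0.4, -0.7, -1.7]
gripper_width: 0.0643
```

Run:
```python
from look import *
s=st()
plan([.4914,-.2834,.0205],188.3,claw=0)
c=manip.capture('side'); save(c,'side9')
```

```text
10.37 [ 0.4926 -0.2854  0.0569] yaw 188.16 z [ 0.003  -0.0013 -1.    ] w 0.0643 F [-0.4  -0.73 -1.72]
2 rows; end [ 0.4914 -0.2834  0.0206]
{"dx": 0.02, "dy": 0.04, "dz": 0.73, "wx": -0.01, "wy": 0.02, "wz": -0.02, "claw": 0.0}
{"dx": 0.02, "dy": 0.05, "dz": 0.72, "wx": -0.01, "wy": 0.02, "wz": -0.02, "claw": 0.0}
```

View pics/side9.png

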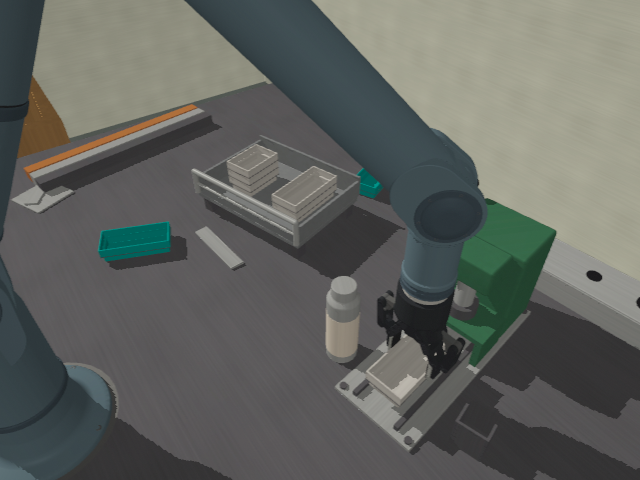

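Emit:
drive_tool([
  {"dx": 0, "dy": 0.05, "dz": 0.2, "wx": 0, "wy": 0, "wz": 0, "claw": 0},
  {"dx": 0, "dy": 0, "dz": 0.3, "wx": 0, "wy": 0, "wz": 0, "claw": 0},
  {"dx": 0, "dy": 0, "dz": 0.3, "wx": 0, "wy": 0, "wz": 0, "claw": 0},
  {"dx": 0, "dy": 0, "dz": 0.2, "wx": 0, "wy": 0, "wz": 0, "claw": 0},
  {"dx": 0, "dy": 0, "dz": 0.15, "wx": 0, "wy": 0, "wz": 0, "claw": 0},
  {"dx": 0, "dy": 0, "dz": 0.1, "wx": 0, "wy": 0, "wz": 0, "claw": 0},
  {"dx": 0, "dy": 0, "dz": 0, "wx": 0, "wy": 0, "wz": 0, "claw": 0},
  {"dx": 0, "dy": 0, "dz": 0, "wx": 0, "wy": 0, "wz": 0, "claw": 0},
  {"dx": 0, "dy": 0, "dz": 0, "wx": 0, "wy": 0, "wz": 0, "claw": 0},
])

```text
clock: 11.17
ee_pos: [0.4913, -0.2836, 0.0242]
ee_rot: [[-0.99, -0.142, 0.0], [-0.142, 0.99, -0.0], [-0.0, -0.0, -1.0]]
wrist_force: [0.0, 0.4, -3.2]
gripper_width: 0.0647
```

Run:
```python
from look import *
s=st()
plan([.4914,-.2834,.0205],188.3,claw=0)
```

```text
11.17 [ 0.4913 -0.2836  0.0242] yaw 188.16 z [ 4.e-04 -3.e-04 -1.e+00] w 0.0647 F [ 0.03  0.45 -3.23]
1 rows; end [ 0.4915 -0.2833  0.0205]
{"dx": -0.01, "dy": 0.01, "dz": 0.15, "wx": -0.01, "wy": 0.01, "wz": -0.04, "claw": 0.0}
```

Emit:
drive_tool([
  {"dx": 0, "dy": 0, "dz": 0.06, "wx": 0, "wy": 0, "wz": 0, "claw": 0},
  {"dx": 0, "dy": 0, "dz": 0.06, "wx": 0, "wy": 0, "wz": 0, "claw": 0},
  {"dx": 0, "dy": 0, "dz": 0, "wx": 0, "wy": 0, "wz": 0, "claw": 0},
  {"dx": 0, "dy": 0, "dz": 0, "wx": 0, "wy": 0, "wz": 0, "claw": 0},
])

```text
clock: 11.5
ee_pos: [0.4914, -0.2836, 0.0212]
ee_rot: [[-0.99, -0.142, 0.001], [-0.142, 0.99, -0.0], [-0.001, -0.0, -1.0]]
wrist_force: [0.3, -0.2, -1.3]
gripper_width: 0.0648
```

Emit:
drive_tool([
  {"dx": 0, "dy": 0, "dz": 0.04, "wx": 0, "wy": 0, "wz": 0, "claw": 0},
  {"dx": 0, "dy": 0, "dz": 0, "wx": 0, "wy": 0, "wz": 0, "claw": 0},
  {"dx": 0, "dy": 0, "dz": 0, "wx": 0, "wy": 0, "wz": 0, "claw": 0},
])

```text
clock: 11.75
ee_pos: [0.4914, -0.2836, 0.0212]
ee_rot: [[-0.99, -0.142, 0.001], [-0.142, 0.99, 0.0], [-0.001, 0.0, -1.0]]
wrist_force: [-2.1, 2.2, 5.7]
gripper_width: 0.0649
```

Run:
```python
from look import *
s=st()
c=manip.capture('wrist'); save(c,'wrist10')
P=cloud(c);ok=c['depth']>0;R=np.array(s['ee_rot']);p=np.array(s['ee_pos']);L=(P-p)@R;Z=P[...,2]
m=ok&(abs(L[...,0]-.0685)<.0025)&(abs(L[...,1])<.03); print('rim z far',np.percentile(Z[m],[50,90]))
m=ok&(L[...,0]>.02)&(L[...,0]<.06)&(abs(L[...,1])<.024); print('floor z',np.percentile(Z[m],[10,50]))
```

```text
11.75 [ 0.4914 -0.2836  0.0212] yaw 188.16 z [ 7.e-04  4.e-04 -1.e+00] w 0.0649 F [-2.09  2.18  5.65]
rim z far [0.04220125 0.04363633]
floor z [0.01082301 0.01161738]
```

View pics/wrist10.png

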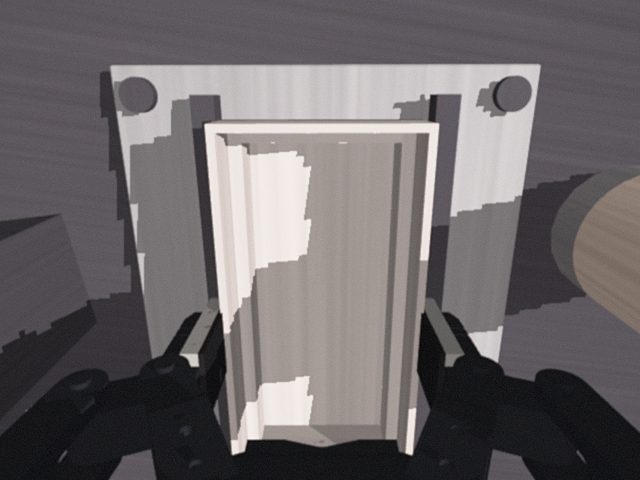

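The tray is on the plate: rim z 0.042, tray floor z 0.011, contact force +5.7 N. It is centred between the guide bars, whose front ends are at (205,105) and (445,105). I'll release.

Emit:
drive_tool([
  {"dx": 0, "dy": 0, "dz": 0, "wx": 0, "wy": 0, "wz": 0, "claw": 0.8},
  {"dx": 0, "dy": 0, "dz": 0, "wx": 0, "wy": 0, "wz": 0, "claw": 0.9},
  {"dx": 0, "dy": 0, "dz": 0, "wx": 0, "wy": 0, "wz": 0, "claw": 1},
  {"dx": 0, "dy": 0, "dz": 0, "wx": 0, "wy": 0, "wz": 0, "claw": 1},
  {"dx": 0, "dy": 0, "dz": 0, "wx": 0, "wy": 0, "wz": 0, "claw": 1},
  {"dx": 0, "dy": 0, "dz": 0, "wx": 0, "wy": 0, "wz": 0, "claw": 1},
  {"dx": 0, "dy": 0, "dz": 0, "wx": 0, "wy": 0, "wz": 0, "claw": 1},
])

```text
clock: 12.38
ee_pos: [0.491, -0.2833, 0.0199]
ee_rot: [[-0.99, -0.142, -0.0], [-0.142, 0.99, 0.0], [0.0, 0.0, -1.0]]
wrist_force: [-0.0, 0.4, -0.7]
gripper_width: 0.0853
```

Run:
```python
from look import *
s=st()
c=manip.capture('wrist'); save(c,'wrist11')
P=cloud(c);ok=c['depth']>0;R=np.array(s['ee_rot']);p=np.array(s['ee_pos']);L=(P-p)@R;Z=P[...,2]
m=ok&(abs(Z-.042)<.004)&(L[...,0]>.0)&(L[...,0]<.09)&(abs(L[...,1])<.04)
q=P[m][:,:2]; e=np.array([.9897,.1435]);f=np.array([-.1435,.9897]);o=np.array([.5805,-.2705])
w=q-o; print('near end x',np.percentile(w@e,1),'y',np.percentile(w@f,[1,99]))
```

```text
12.38 [ 0.491  -0.2833  0.0199] yaw 188.16 z [-2.e-04  0.e+00 -1.e+00] w 0.0853 F [-0.04  0.39 -0.7 ]
near end x -0.16049112398340984 y [-0.03341413  0.03243244]
```

View pics/wrist11.png

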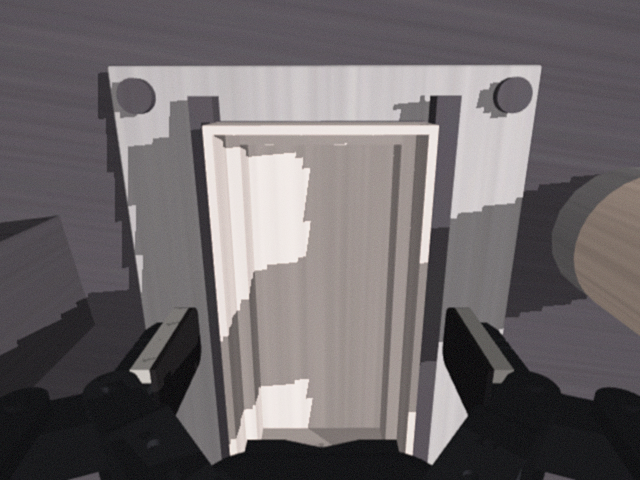

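The tray stands released and centred, with its near end at punch x ≈ -0.160 and y spanning ±33 mm. I'll rise straight up, back off behind the near end, and half-close the fingers so they push on two points.

Emit:
drive_tool([
  {"dx": 0, "dy": 0, "dz": -0.3, "wx": 0, "wy": 0, "wz": 0, "claw": 1},
  {"dx": 0, "dy": 0, "dz": -0.7, "wx": 0, "wy": 0, "wz": 0, "claw": 1},
  {"dx": 0, "dy": 0, "dz": -0.9, "wx": 0, "wy": 0, "wz": 0, "claw": 1},
  {"dx": 0, "dy": 0, "dz": -0.9, "wx": 0, "wy": 0, "wz": 0, "claw": 1},
  {"dx": 0, "dy": 0, "dz": -0.5, "wx": 0, "wy": 0, "wz": 0, "claw": 1},
  {"dx": 0.4, "dy": 0, "dz": 0, "wx": 0, "wy": 0, "wz": 0, "claw": 0.7},
  {"dx": 0.9, "dy": 0, "dz": 0, "wx": 0, "wy": 0, "wz": 0, "claw": 0.4},
  {"dx": 1, "dy": 0, "dz": 0, "wx": 0, "wy": 0, "wz": 0, "claw": 0.4},
  {"dx": 1, "dy": 0, "dz": 0, "wx": 0, "wy": 0, "wz": 0, "claw": 0.4},
  {"dx": 0.9, "dy": 0, "dz": 0, "wx": 0, "wy": 0, "wz": 0, "claw": 0.4},
])

```text
clock: 13.27
ee_pos: [0.3838, -0.2978, 0.1013]
ee_rot: [[-0.99, -0.142, -0.003], [-0.142, 0.99, 0.001], [0.003, 0.002, -1.0]]
wrist_force: [-0.2, -0.6, 0.4]
gripper_width: 0.0339
```

Emit:
drive_tool([
  {"dx": 0.4, "dy": 0, "dz": 0, "wx": 0, "wy": 0, "wz": 0, "claw": 0.4},
  {"dx": 0, "dy": 0, "dz": 0, "wx": 0, "wy": 0, "wz": 0, "claw": 0.4},
  {"dx": 0, "dy": 0, "dz": 0, "wx": 0, "wy": 0, "wz": 0, "claw": 0.4},
  {"dx": 0, "dy": 0, "dz": 0, "wx": 0, "wy": 0, "wz": 0, "claw": 0.4},
])

```text
clock: 13.6
ee_pos: [0.3788, -0.2994, 0.1026]
ee_rot: [[-0.99, -0.144, 0.001], [-0.144, 0.99, -0.0], [-0.001, -0.001, -1.0]]
wrist_force: [-0.2, 0.1, -0.0]
gripper_width: 0.034
```

```bash
cat >> look.py <<'E'
e=np.array([.9897,.1435]);f=np.array([-.1435,.9897]);o=np.array([.5805,-.2705])
def pf(p): w=np.array(p)[...,:2]-o; return w@e,w@f
E
python3 - <<'E'
from look import *
s=st(); print(pf(s['ee_pos']))
c=manip.capture('wrist'); save(c,'wrist12'); tip(c,s)
for n in ['side','scene']:
    c=manip.capture(n); save(c,n+'12'); P=cloud(c); a,b=pf(P); Z=P[...,2]
    m=(c['depth']>0)&(Z>.037)&(Z<.047)&(abs(b)<.045)&(a>-.2)&(a<-.0)
    print(n,m.sum(),'rim x',np.percentile(a[m],[1,99]),'y',np.percentile(b[m],[1,99]))
    print([(np.round(r['location'],3).tolist(),round(r['p'],2)) for r in manip.mark_of(c,'long_top')])
x=o-.200*e
plan([x[0],x[1],.023],188.3,claw=.4)
E
```

```text
13.6 [ 0.3788 -0.2994  0.1026] yaw 188.26 z [ 1.2e-03 -5.0e-04 -1.0e+00] w 0.034 F [-0.15  0.12 -0.04]
(np.float64(-0.20372192248630325), np.float64(0.00032492720813599957))
tip 1 10997 z [-0.0114 -0.0072 -0.0007] y [0.0159 0.0168 0.047  0.0526] x [-0.0107  0.0136]
tip -1 10989 z [-0.0114 -0.0072 -0.0015] y [-0.0528 -0.0477 -0.0174 -0.0167] x [-0.0107  0.0136]
side 505 rim x [-0.16231902 -0.02115583] y [-0.0336578   0.03248983]
[([0.492, -0.284, 0.007], 0.9), ([0.263, 0.297, -0.0], 0.76), ([0.59, -0.269, 0.059], 0.58)]
scene 303 rim x [-0.15991339 -0.01969272] y [-0.0366285   0.03232892]
[([0.265, 0.3, 0.002], 0.69), ([0.49, -0.284, 0.009], 0.65), ([0.839, 0.184, -0.003], 0.55), ([0.446, -0.17, 0.004], 0.48)]
4 rows; end [ 0.3826 -0.2992  0.023 ]
{"dx": -0.04, "dz": 0.8, "claw": 0.4}
{"dx": -0.05, "dy": -0.01, "dz": 0.79, "claw": 0.4}
{"dx": -0.04, "dz": 0.8, "claw": 0.4}
{"dx": -0.04, "dz": 0.79, "claw": 0.4}
```

View pics/side12.png

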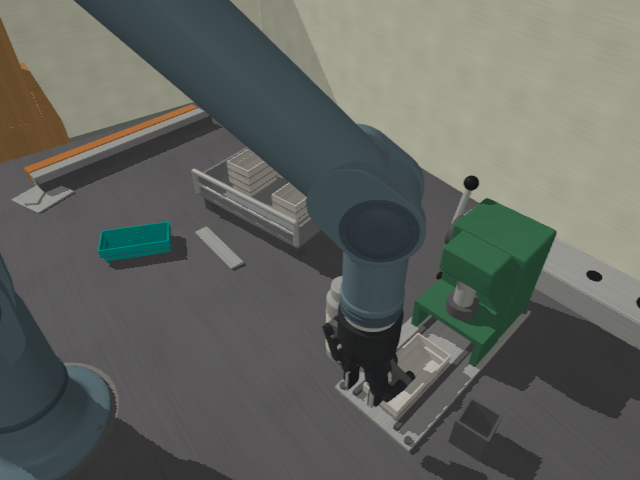

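View pics/wrist12.png

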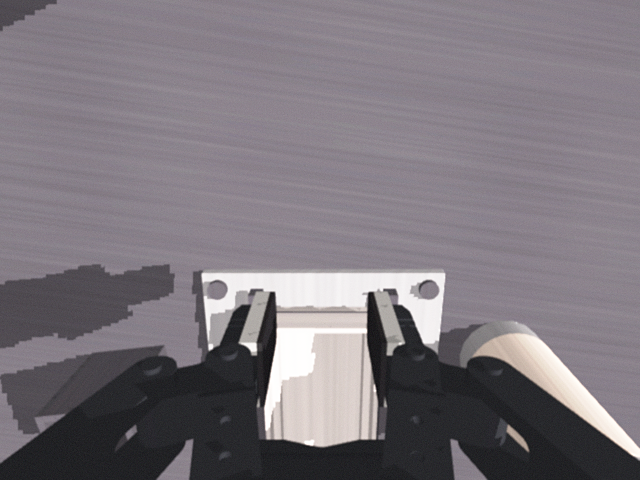

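Step 3 holds: the tray is at about (0.491,-0.284), punch x -0.09, and it is free. The fingers are behind its near end, so I'll lower to z≈0.025.

Emit:
drive_tool([
  {"dx": 0, "dy": 0, "dz": 0.4, "wx": 0, "wy": 0, "wz": 0, "claw": 0.4},
  {"dx": 0, "dy": 0, "dz": 0.8, "wx": 0, "wy": 0, "wz": 0, "claw": 0.4},
  {"dx": 0, "dy": 0, "dz": 0.8, "wx": 0, "wy": 0, "wz": 0, "claw": 0.4},
  {"dx": 0, "dy": 0, "dz": 0.6, "wx": 0, "wy": 0, "wz": 0, "claw": 0.4},
  {"dx": 0, "dy": 0, "dz": 0.3, "wx": 0, "wy": 0, "wz": 0, "claw": 0.4},
  {"dx": 0, "dy": 0, "dz": 0.1, "wx": 0, "wy": 0, "wz": 0, "claw": 0.4},
  {"dx": 0, "dy": 0, "dz": 0, "wx": 0, "wy": 0, "wz": 0, "claw": 0.4},
  {"dx": 0, "dy": 0, "dz": 0, "wx": 0, "wy": 0, "wz": 0, "claw": 0.4},
  {"dx": 0, "dy": 0, "dz": 0, "wx": 0, "wy": 0, "wz": 0, "claw": 0.4},
  {"dx": 0, "dy": 0, "dz": 0, "wx": 0, "wy": 0, "wz": 0, "claw": 0.4},
])

```text
clock: 14.68
ee_pos: [0.378, -0.3002, 0.0284]
ee_rot: [[-0.99, -0.142, 0.002], [-0.142, 0.99, -0.001], [-0.002, -0.001, -1.0]]
wrist_force: [-0.2, 0.0, 0.8]
gripper_width: 0.0339
```

Run:
```python
from look import *
s=st(); print(pf(s['ee_pos']))
```

```text
14.68 [ 0.378  -0.3002  0.0284] yaw 188.16 z [ 1.9e-03 -9.0e-04 -1.0e+00] w 0.0339 F [-0.23  0.03  0.82]
(np.float64(-0.20468110130974235), np.float64(-0.00034729109487385726))
```

Emit:
drive_tool([
  {"dx": -0.3, "dy": 0, "dz": 0.1, "wx": 0, "wy": 0, "wz": 0, "claw": 0.4},
  {"dx": -0.4, "dy": 0, "dz": 0, "wx": 0, "wy": 0, "wz": 0, "claw": 0.4},
  {"dx": -0.4, "dy": 0, "dz": 0, "wx": 0, "wy": 0, "wz": 0, "claw": 0.4},
  {"dx": -0.4, "dy": 0, "dz": 0, "wx": 0, "wy": 0, "wz": 0, "claw": 0.4},
  {"dx": -0.4, "dy": 0, "dz": 0, "wx": 0, "wy": 0, "wz": 0, "claw": 0.4},
  {"dx": -0.4, "dy": 0, "dz": 0, "wx": 0, "wy": 0, "wz": 0, "claw": 0.4},
  {"dx": -0.4, "dy": 0, "dz": 0, "wx": 0, "wy": 0, "wz": 0, "claw": 0.4},
  {"dx": -0.4, "dy": 0, "dz": 0, "wx": 0, "wy": 0, "wz": 0, "claw": 0.4},
  {"dx": -0.2, "dy": 0, "dz": 0, "wx": 0, "wy": 0, "wz": 0, "claw": 0.4},
  {"dx": 0, "dy": 0, "dz": 0, "wx": 0, "wy": 0, "wz": 0, "claw": 0.4},
])

```text
clock: 15.52
ee_pos: [0.4615, -0.2874, 0.0251]
ee_rot: [[-0.99, -0.144, 0.002], [-0.144, 0.99, -0.0], [-0.002, -0.001, -1.0]]
wrist_force: [-0.5, -0.4, -0.1]
gripper_width: 0.0341
```

```bash
cat >> look.py <<'E'
def tray(n,tag):
    c=manip.capture(n); save(c,n+tag); P=cloud(c); a,b=pf(P); Z=P[...,2]
    m=(c['depth']>0)&(Z>.037)&(Z<.047)&(abs(b)<.045)&(a>-.2)&(a<.005)
    print(n,m.sum(),'rim x',np.percentile(a[m],[1,99]).round(4),'y',np.percentile(b[m],[1,99]).round(4)); return c
E
python3 - <<'E'
from look import *
s=st(); print(pf(s['ee_pos']))
tray('side','13'); tray('scene','13')
E
```

```text
15.52 [ 0.4615 -0.2874  0.0251] yaw 188.29 z [ 2.1e-03 -5.0e-04 -1.0e+00] w 0.0341 F [-0.48 -0.43 -0.15]
(np.float64(-0.12022364646789033), np.float64(0.0003925681052310244))
side 211 rim x [-0.1332  0.0031] y [-0.0337  0.0291]
scene 260 rim x [-0.124   0.0043] y [-0.0367  0.0329]
```

View pics/side13.png

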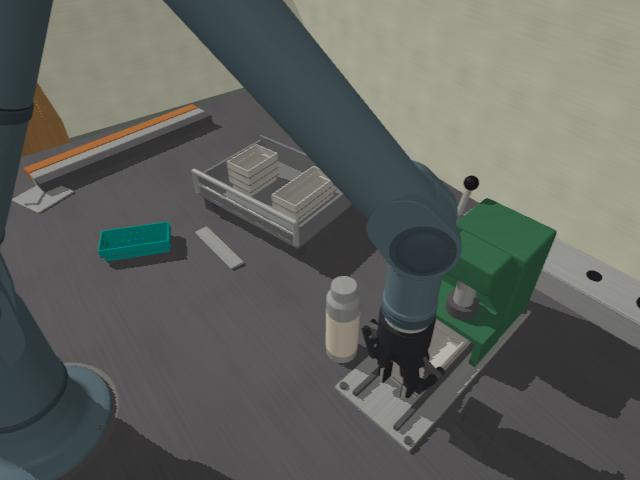

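The tray slides in straight. I'll push on to about -0.09, then creep with force checks.

Emit:
drive_tool([
  {"dx": -0.3, "dy": 0, "dz": 0, "wx": 0, "wy": 0, "wz": 0, "claw": 0.4},
  {"dx": -0.3, "dy": 0, "dz": 0, "wx": 0, "wy": 0, "wz": 0, "claw": 0.4},
  {"dx": -0.3, "dy": 0, "dz": 0, "wx": 0, "wy": 0, "wz": 0, "claw": 0.4},
  {"dx": -0.2, "dy": 0, "dz": 0, "wx": 0, "wy": 0, "wz": 0, "claw": 0.4},
  {"dx": -0.1, "dy": 0, "dz": 0, "wx": 0, "wy": 0, "wz": 0, "claw": 0.4},
  {"dx": 0, "dy": 0, "dz": 0, "wx": 0, "wy": 0, "wz": 0, "claw": 0.4},
  {"dx": 0, "dy": 0, "dz": 0, "wx": 0, "wy": 0, "wz": 0, "claw": 0.4},
])

```text
clock: 16.2
ee_pos: [0.4892, -0.2837, 0.0252]
ee_rot: [[-0.99, -0.142, 0.001], [-0.142, 0.99, -0.0], [-0.001, -0.0, -1.0]]
wrist_force: [0.5, -0.4, 0.8]
gripper_width: 0.0345
```

Emit:
drive_tool([
  {"dx": -0.1, "dy": 0, "dz": 0, "wx": 0, "wy": 0, "wz": 0, "claw": 0.4},
  {"dx": 0, "dy": 0, "dz": 0, "wx": 0, "wy": 0, "wz": 0, "claw": 0.4},
])

```text
clock: 16.37
ee_pos: [0.4911, -0.2835, 0.0251]
ee_rot: [[-0.99, -0.142, 0.0], [-0.142, 0.99, -0.0], [-0.0, -0.0, -1.0]]
wrist_force: [-0.0, -0.7, 0.2]
gripper_width: 0.0344
```

Emit:
drive_tool([
  {"dx": -0.1, "dy": 0, "dz": 0, "wx": 0, "wy": 0, "wz": 0, "claw": 0.4},
  {"dx": 0, "dy": 0, "dz": 0, "wx": 0, "wy": 0, "wz": 0, "claw": 0.4},
])

```text
clock: 16.53
ee_pos: [0.4934, -0.2831, 0.025]
ee_rot: [[-0.99, -0.142, -0.0], [-0.142, 0.99, -0.0], [0.0, -0.0, -1.0]]
wrist_force: [-1.4, -0.5, 0.1]
gripper_width: 0.0339
```

Run:
```python
from look import *
s=st(); print(pf(s['ee_pos']))
```

```text
16.53 [ 0.4934 -0.2831  0.025 ] yaw 188.15 z [-3.e-04 -0.e+00 -1.e+00] w 0.0339 F [-1.36 -0.5   0.06]
(np.float64(-0.08799598397620108), np.float64(7.816993153761494e-06))
```

Emit:
drive_tool([
  {"dx": -0.1, "dy": 0, "dz": 0, "wx": 0, "wy": 0, "wz": 0, "claw": 0.4},
  {"dx": 0, "dy": 0, "dz": 0, "wx": 0, "wy": 0, "wz": 0, "claw": 0.4},
])

```text
clock: 16.7
ee_pos: [0.4963, -0.2827, 0.025]
ee_rot: [[-0.99, -0.142, 0.0], [-0.142, 0.99, -0.0], [-0.0, -0.0, -1.0]]
wrist_force: [-0.5, -0.9, -0.1]
gripper_width: 0.0343
```

Emit:
drive_tool([
  {"dx": -0.08, "dy": 0, "dz": 0, "wx": 0, "wy": 0, "wz": 0, "claw": 0.4},
  {"dx": 0, "dy": 0, "dz": 0, "wx": 0, "wy": 0, "wz": 0, "claw": 0.4},
])

```text
clock: 16.87
ee_pos: [0.4984, -0.2823, 0.025]
ee_rot: [[-0.99, -0.142, 0.0], [-0.142, 0.99, -0.0], [-0.0, -0.0, -1.0]]
wrist_force: [-0.9, 0.5, -0.5]
gripper_width: 0.0346
```

Emit:
drive_tool([
  {"dx": -0.08, "dy": 0, "dz": 0, "wx": 0, "wy": 0, "wz": 0, "claw": 0.4},
  {"dx": 0, "dy": 0, "dz": 0, "wx": 0, "wy": 0, "wz": 0, "claw": 0.4},
])

```text
clock: 17.03
ee_pos: [0.5005, -0.282, 0.025]
ee_rot: [[-0.99, -0.142, 0.001], [-0.142, 0.99, -0.0], [-0.001, -0.0, -1.0]]
wrist_force: [-2.1, -0.1, -0.1]
gripper_width: 0.034
```

Emit:
drive_tool([
  {"dx": -0.06, "dy": 0, "dz": 0, "wx": 0, "wy": 0, "wz": 0, "claw": 0.4},
  {"dx": 0, "dy": 0, "dz": 0, "wx": 0, "wy": 0, "wz": 0, "claw": 0.4},
])

```text
clock: 17.2
ee_pos: [0.5018, -0.2818, 0.025]
ee_rot: [[-0.99, -0.142, 0.0], [-0.142, 0.99, -0.0], [-0.0, -0.0, -1.0]]
wrist_force: [-1.2, -0.8, -0.7]
gripper_width: 0.0341
```

Run:
```python
from look import *
s=st(); print(pf(s['ee_pos']))
tray('side','14'); tray('scene','14')
```

```text
17.2 [ 0.5018 -0.2818  0.025 ] yaw 188.18 z [ 2.e-04 -1.e-04 -1.e+00] w 0.0341 F [-1.19 -0.84 -0.73]
(np.float64(-0.079557243121741), np.float64(9.886199336718007e-05))
side 165 rim x [-0.0927  0.0039] y [-0.0331  0.0295]
scene 181 rim x [-0.0833  0.0041] y [-0.0361  0.0333]
```

View pics/side14.png

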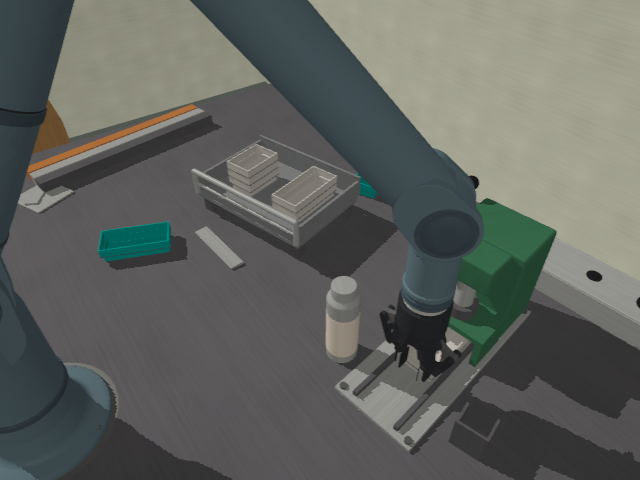

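Emit:
drive_tool([
  {"dx": -0.06, "dy": 0, "dz": 0, "wx": 0, "wy": 0, "wz": 0, "claw": 0.4},
  {"dx": 0, "dy": 0, "dz": 0, "wx": 0, "wy": 0, "wz": 0, "claw": 0.4},
])

```text
clock: 17.47
ee_pos: [0.5017, -0.2818, 0.0249]
ee_rot: [[-0.99, -0.142, -0.002], [-0.142, 0.99, 0.001], [0.002, 0.001, -1.0]]
wrist_force: [-4.5, -1.1, 3.4]
gripper_width: 0.0339
```

Emit:
drive_tool([
  {"dx": -0.06, "dy": 0, "dz": 0, "wx": 0, "wy": 0, "wz": 0, "claw": 0.4},
  {"dx": 0, "dy": 0, "dz": 0, "wx": 0, "wy": 0, "wz": 0, "claw": 0.4},
])

```text
clock: 17.63
ee_pos: [0.5018, -0.2818, 0.0248]
ee_rot: [[-0.99, -0.141, -0.005], [-0.141, 0.99, 0.001], [0.004, 0.002, -1.0]]
wrist_force: [-5.9, -0.4, 4.5]
gripper_width: 0.0343
```

Emit:
drive_tool([
  {"dx": -0.05, "dy": 0, "dz": 0, "wx": 0, "wy": 0, "wz": 0, "claw": 0.4},
  {"dx": 0, "dy": 0, "dz": 0, "wx": 0, "wy": 0, "wz": 0, "claw": 0.4},
])

```text
clock: 17.8
ee_pos: [0.5017, -0.2818, 0.0246]
ee_rot: [[-0.99, -0.141, -0.007], [-0.141, 0.99, 0.002], [0.006, 0.003, -1.0]]
wrist_force: [-8.2, 0.2, 5.1]
gripper_width: 0.0337
```

It has hit the stop: the TCP holds at -0.0796 and the force rises to 8 N. I'll back off, rise, and verify.

Emit:
drive_tool([
  {"dx": 0.2, "dy": 0, "dz": 0, "wx": 0, "wy": 0, "wz": 0, "claw": 0.4},
  {"dx": 0.4, "dy": 0, "dz": 0, "wx": 0, "wy": 0, "wz": 0, "claw": 0.4},
  {"dx": 0.8, "dy": 0, "dz": 0, "wx": 0, "wy": 0, "wz": 0, "claw": 0.4},
  {"dx": 1, "dy": 0, "dz": 0, "wx": 0, "wy": 0, "wz": 0, "claw": 0.4},
  {"dx": 1, "dy": 0, "dz": -0.5, "wx": 0, "wy": 0, "wz": 0, "claw": 0.4},
  {"dx": 0.6, "dy": 0, "dz": -1, "wx": 0, "wy": 0, "wz": 0, "claw": 0.4},
  {"dx": 0.2, "dy": 0, "dz": -1, "wx": 0, "wy": 0, "wz": 0, "claw": 0.4},
  {"dx": 0, "dy": 0, "dz": -0.5, "wx": 0, "wy": 0, "wz": 0, "claw": 0.4},
  {"dx": 0, "dy": 0, "dz": 0, "wx": 0, "wy": 0, "wz": 0, "claw": 0.4},
  {"dx": 0, "dy": 0, "dz": 0, "wx": 0, "wy": 0, "wz": 0, "claw": 0.4},
])

```text
clock: 18.63
ee_pos: [0.4031, -0.2963, 0.1009]
ee_rot: [[-0.99, -0.142, 0.004], [-0.142, 0.99, -0.001], [-0.004, -0.001, -1.0]]
wrist_force: [-0.7, 0.6, 0.1]
gripper_width: 0.0343
```

Run:
```python
from look import *
s=st(); print(pf(s['ee_pos']))
for n in ('side','scene'):
    c=tray(n,'15')
    for q in ['long_top','long_mid','short_top','can','stub','offcut']:
        print(q,[(np.round(r['location'],3).tolist(),round(r['p'],2)) for r in manip.mark_of(c,q)])
c=tray('wrist','15')
P=cloud(c);a,b=pf(P);Z=P[...,2]
m=(c['depth']>0)&(Z>.03)&(Z<.06)&(abs(b)<.02)&(a>-.1)&(a<.02); print('near end x',np.percentile(a[m],[0,1,5]).round(4))
```

```text
18.63 [ 0.4031 -0.2963  0.1009] yaw 188.19 z [ 3.9e-03 -8.0e-04 -1.0e+00] w 0.0343 F [-0.73  0.55  0.13]
(np.float64(-0.17927541723792112), np.float64(-8.593500001533582e-05))
side 208 rim x [-0.0706  0.0041] y [-0.0333  0.0335]
long_top [([0.261, 0.299, 0.001], 0.91), ([0.583, -0.267, 0.008], 0.69)]
long_mid [([0.603, 0.16, 0.07], 0.57), ([0.471, 0.205, 0.113], 0.3)]
short_top [([0.556, 0.296, 0.089], 0.61)]
can [([0.449, -0.169, 0.003], 0.76)]
stub [([0.506, -0.408, -0.002], 0.7)]
offcut [([0.4, 0.2, 0.002], 0.87), ([0.51, -0.406, -0.001], 0.58)]
scene 163 rim x [-0.0681  0.0046] y [-0.0363  0.0329]
long_top [([0.58, -0.268, 0.007], 0.64), ([0.263, 0.3, 0.001], 0.64), ([0.557, 0.293, 0.05], 0.63), ([0.84, 0.186, -0.003], 0.6), ([0.561, 0.295, 0.088], 0.46)]
long_mid [([0.607, 0.158, 0.068], 0.78), ([0.578, -0.271, 0.008], 0.55)]
short_top [([0.555, 0.296, 0.087], 0.81)]
can [([0.445, -0.169, 0.003], 0.77)]
stub [([0.504, -0.412, -0.002], 0.69)]
offcut [([0.399, 0.197, -0.006], 0.6)]
wrist 1284 rim x [-0.0697 -0.0648] y [-0.0324  0.0325]
near end x [-0.0704 -0.0697 -0.0694]
```

View pics/side15.png

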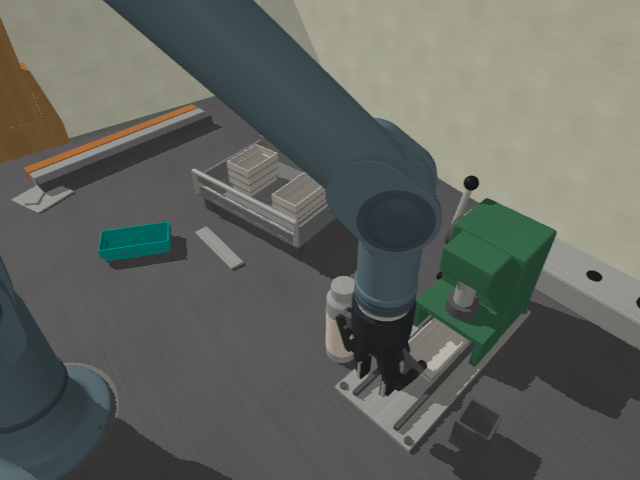

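View pics/scene15.png

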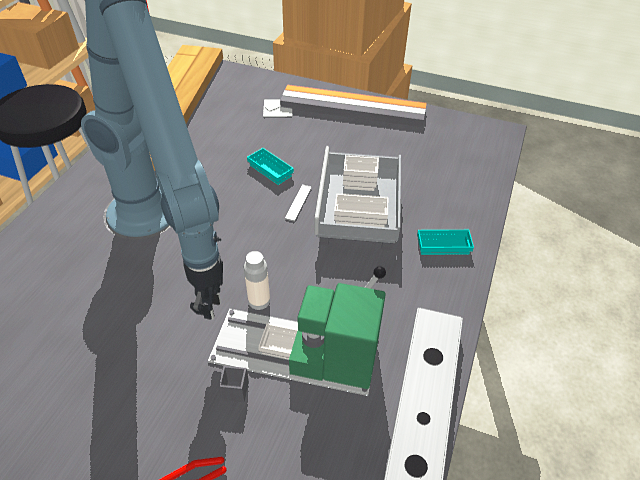

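The near end sits at punch x = -0.070, so tray x ≈ 0, and y is centred. Everything else is where it began, and the gripper hangs free at z 0.10. I'll let it settle and hand in.

Emit:
drive_tool([
  {"dx": 0, "dy": 0, "dz": -0.5, "wx": 0, "wy": 0, "wz": 0, "claw": 0.4},
  {"dx": 0, "dy": 0, "dz": 0, "wx": 0, "wy": 0, "wz": 0, "claw": 0.4},
  {"dx": 0, "dy": 0, "dz": 0, "wx": 0, "wy": 0, "wz": 0, "claw": 0.4},
  {"dx": 0, "dy": 0, "dz": 0, "wx": 0, "wy": 0, "wz": 0, "claw": 0.4},
])

```text
clock: 19.72
ee_pos: [0.4018, -0.2961, 0.1124]
ee_rot: [[-0.99, -0.142, 0.0], [-0.142, 0.99, 0.0], [-0.0, -0.0, -1.0]]
wrist_force: [-0.6, -0.0, 0.2]
gripper_width: 0.0342
```

Run:
```python
from look import *
st(); print(manip.sign_off())
```

```text
19.72 [ 0.4018 -0.2961  0.1124] yaw 188.17 z [ 3.e-04  0.e+00 -1.e+00] w 0.0342 F [-0.56 -0.01  0.24]
the job is handed in; nothing more can be done
None
```

The top long tray is under the hood against the back stop, and I handed the job in at 19.7 s. I gripped only its upper band, lifted it out, drew it over the rail and carried it over the can. I then set it between the guides at punch x ≈ -0.09, let go, and pushed its near end with half-closed fingers until it stopped and the force rose to about 8 N.

**Tray:** in the last wrist picture its near end is at punch x = -0.070, so its origin is at x ≈ 0. Its sides are at y ≈ ±32.5 mm, so it is centred. The network put its origin at (0.580 to 0.583, -0.268, 0.008).

**Other things:** the network's positions for long_mid, short_top, the can, the stub and the flat bar match the start to within its roughly 4 mm error; the can's readings scattered by up to 10 mm. I did not query long_low, short_mid and short_low; I only saw in the pictures that their stacks still stand.

**Gripper:** it hung free at z ≈ 0.11, with under 1 N at the wrist.

**What went wrong or disagreed:**
- One early pair of move calls was refused for missing keys, and nothing moved.
- The arm overshoots a few millimetres after each move, so I let it settle before each fit.
- The network also gave low-certainty false hits on the look-alikes and on the short stack, which I discounted against the pictures.

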